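# Hold a glass standard in the photometer's beam

### The job

Swing the photometer's cover gently all the way back onto its stop, then take the amber glass standard out of the rack by its frosted long sides, never touching its clear end windows, and hold it upright and centred in the light beam, its windows facing the lamp and the detector, touching nothing but your fingers. The program finishes while the robot is still holding it there, with the cover still fully open. Leave the green and blue standards, the petri dish and the bottle where they are.

Things in the scene. Friction and masses are not known exactly. Their poses are not given: they have to be found in the camera images.
- cover (a joint): opening angle of the photometer's hinged cover (rad): 0 closed (level), 1.75 fully open on its stop, just past upright, leaning away from the keypad. The hinge is stiff: the cover stays where it is left, and 1 to 4 N at the handle bar moves it. It starts closed or slightly ajar, up to 0.3
- cover_bar (a point): middle of the cover's blue handle bar: round, 10 mm in diameter, 104 mm long, parallel to the hinge, on two arms (one at each end) 40 mm in front (-x) of the cover's free edge; free all round between the arms. Closed, it is 113 mm above the table, over a keypad ledge only 26 mm high. Axes turn with the cover; y along the bar
- cover_hinge (a point): middle of the cover's hinge line, on the photometer's +x side, 111 mm above the table; the bar is 190 mm from it. y is along the hinge; opening turns the cover about +y (bar goes up, then towards +x). The grey cover reaches 150 mm from the hinge, is 120 mm wide and 10 mm thick
- photometer: white photometer, fixed, 150 mm (x) by 240 (y) by 105 high, plus the keypad ledge on its -x side. Origin: centre of its underside, z up. Under the cover: open-topped sample chamber 130 mm (x) by 90 (y), floor 31 mm above the table, walls up to 105 mm, no cuvette holder. Lamp in the +y block, detector in the -y block. It stands left or right of the middle
- beam (a point): middle of the light beam, at the chamber's centre, 83 mm above the table. The beam is the thin yellow line along the photometer's y between two dark lens tubes, 20 mm in diameter, 74 mm free between their faces. Axes: those of the photometer
- rack: dark grey plastic rack, fixed, 60 mm (x) by 200 (y) by 14 high, with three pockets 8 mm deep in a row along its y, 62 mm apart, the middle one at its centre. Origin: centre of its underside. The standards stand in them with about 0.8 mm play, long sides along the rack's y, undersides 6 mm above the table
- amber_center (a point): amber standard: solid glass block shaped like a cuvette, 12.5 mm thick (its x), 32.5 mm long (y), 45 mm high (z, up), 45 g, top 4 mm capped in orange. Point: its centre, 22.5 mm above its underside. The long sides (facing +x and -x) are frosted and pale; the narrow ends (+y and -y, alike) are clear, deeper-coloured windows. It starts upright in one of the three rack pockets
- amber_windows: the two clear end windows of the amber standard (not to be touched), 10.5 mm wide, 40 mm high and 1.5 mm thick, the outermost part of each narrow end; origin midway between them, 21.5 mm above the standard's underside; axes of the standard
- amber: the amber standard itself, origin at the centre of its underside; sizes and axes as under amber_center
- green_center (a point): green standard: solid glass block shaped like a cuvette, 12.5 mm thick (its x), 32.5 mm long (y), 45 mm high (z, up), 45 g, top 4 mm capped in green. Point: its centre, 22.5 mm above its underside. The long sides (facing +x and -x) are frosted and pale; the narrow ends (+y and -y, alike) are clear, deeper-coloured windows. It starts upright in one of the three rack pockets
- blue_center (a point): blue standard: solid glass block shaped like a cuvette, 12.5 mm thick (its x), 32.5 mm long (y), 45 mm high (z, up), 45 g, top 4 mm capped in blue. Point: its centre, 22.5 mm above its underside. The long sides (facing +x and -x) are frosted and pale; the narrow ends (+y and -y, alike) are clear, deeper-coloured windows. It starts upright in one of the three rack pockets
- dish: closed petri dish, loose, 60 mm in diameter, 16 mm high, lying on the table. Origin: centre of its underside
- bottle: brown reagent bottle with a blue cap, loose, 56 mm in diameter, 120 mm high, standing on the table. Origin: centre of its underside

How it is judged:
By the outcome, as a careful person would: the job done as asked, in the order asked, and still so for the second after the job is handed in, while the arm keeps its last pose, push and grip.
It also fails if it takes over 59 s, if anything falls off the work surface, if the arm or the gripper's body presses on something with over 40 N, if the wrist force passes 120 N, or if a joint passes its speed limit or range.

### The arm

A 6-joint arm with a two-finger parallel gripper is mounted at the origin on the work surface. World frame = base frame: x ahead of the robot, y to its left, z up, the work surface at z = 0. Lengths are in mm, angles in degrees, forces in N, time in s.
With the tool pointing down it reaches from about 275 to 725 mm from the base axis. Payload 15.9 kg.
Tool frame: the origin (TCP) lies midway between the tips of the shut fingers; the grasp point (between the pads) lies 19 mm behind it; x points along the fingers, y is the direction in which the jaws open and shut, and the axes are right-handed (so a half turn about x gives the same grasp; the last joint's range is limited). The gripper opens to 85 mm and grips with 20 to 120 N. Pads are 22 mm wide; open, the fingers measure 114 mm over their backs; the gripper's body (76 mm by 85 mm) begins 54 mm behind the grasp point. The pads swing forward as they close: fully open they stand 13 mm farther back than shut.
Start: joints at [73.109, 12.198, -1.971, 75.831, 0, 90], TCP at [145.268, 478.417, 231.306] pointing down, gripper open.
Joint ranges: [-170.91, 170.91], [-42.67, 98.43], [-65.05, 77.54], [-120.47, 116.71], [-90, 82.35], [-180, 180]. Speed limits (degrees/s): [108.29, 108.29, 136.94, 147.25, 180, 180].

### API

Orientations are given as [roll, pitch, yaw] about the fixed x, y, z axes, in that order (R = Rz(yaw) Ry(pitch) Rx(roll)).
In Python, from bench import robot gives the robot as it stands.
- The arm moves only by the tool send_rows, never from a script. Its argument "rows" is a list of rows, each a list of 7 numbers: the turn, a rotation vector about the world's x, y, z in rad, then the shift along the world's x, y, z in units of 40 mm (1.0 is 40 mm), then the finger opening in mm, from 0 to 85.4. In form: [[rx, ry, rz, x, y, z, grip], ...]. A call has 1 to 8 rows; each row shifts and turns the pose as measured when the row begins; what a row does not reach is not made up. A row lasts 1/10 s, in which the tool goes at most 50 mm and 8.59 degrees, less where a joint would pass 70% of its speed; a pose out of reach is approached as far as the arm can. A call is refused whole if a number of a shift passes 1 or a number of a turn 0.15, either way. A call with a gripper value outside its range is refused whole. The fingers move at their own pace and stop on an object; the grip force is fixed at half the most. Time passes only in rows, so rows that do not move let the fingers close. It gives the time, the measured TCP pose, the force and the opening at its end, in the units of the state.
- robot.sense(): the state, without advancing time (a new reading comes with each control period).
- robot.capture(name): name is "scene" or "top"; returns a dict with "frame" (384x512x3 uint8, red, green, blue), "fx", "fy", "cx", "cy" (pixels), "dist" ([k1, k2, p1, p2, k3] as OpenCV has them; the pictures are not rectified), "cam_to_world" (4x4, takes a point from camera to world coordinates). Camera axes: x right, y down, z forward; pixel columns grow to the right and rows downward; lengths in mm; the calibration is good to about 2 mm. A picture is of the moment at which its call begins. There is no depth.
- robot.sign_off(): hands the job in, once; it reports no verdict.
Trained networks look in the newest picture that a camera, given by its name, has taken for a name from the list of things; names that differ only in an ending like _2 or _b are one class to them, and where a whole thing is asked for, a point or a joint stands for the part that bears it (a point fixed in the world has none). Each returns a list of dicts, best first, with "conf" (0 to 1); they miss things now and then, are a little off and sometimes report something else, mostly with a low value. They report only what shows in the picture. A call takes as long as a camera call.
- robot.boxes_of(camera, label): "bbox" ([centre column, centre row, width, height] in pixels, round what is visible of it).
- robot.silhouettes(camera, label): "region" (384x512 bool, what is visible of it) and "bbox" ([centre column, centre row, width, height] in pixels, round what is visible of it).
- robot.spot_point(camera, label): "uv" ([column, row] in pixels: a listed point, or the origin of a listed thing).
The state is a dict: "t": time; "joint_pos": joint angles; "dq": joint speeds; "joint_torque": joint torques, N m; "tool_pos": TCP position; "ee_rot": TCP orientation; "ft_force": force on the tool from outside, world axes, zero at the start; "moment": the same for the moment, N m; "width": finger opening in mm.
Only numpy, scipy, OpenCV 4.12 (cv2) and the standard library are available. Lean on these libraries where they do the work, as an engineer would, in place of code of your own. Each camera call takes 0.05 s, during which the arm holds its last target.

## Working session

There is one attempt and no reset: what is moved stays moved. The work goes in short steps, Python scripts to look and compute and a tool call to move; the robot and the scene stay as the last step left them, time stands still between calls to the robot, and variables do not carry over. Pictures are saved under pics/ and viewed, and the job is handed in when it is done.

Besides the shell and the picture viewer there is one more tool, called after "Request:" as name(argument=value, ...), one argument or row to a line, values as JSON. send_rows: Moves the arm, as the interface text tells. Its arguments: {"type":"object","properties":{"rows":{"type":"array"}},"required":["rows"]}

```bash
ls; mkdir -p pics; python3 - <<'E'
from bench import robot
import cv2
s=robot.sense();print(s)
for n in("scene","top"):
    c=robot.capture(n)
    cv2.imwrite(f"pics/{n}0.png",c["frame"][:,:,::-1])
    print(n,c["fx"],c["fy"],c["cx"],c["cy"],c["dist"],c["cam_to_world"])
    for l in ["cover_bar","cover_hinge","photometer","beam","rack","amber_center","amber","green_center","blue_center","dish","bottle"]:
        print(l,[(round(d["conf"],2),[round(float(x),1) for x in d["uv"]]) for d in robot.spot_point(n,l)[:2]])
E
```

```text
pics
{'t': 0.0, 'joint_pos': array([ 7.31084994e+01,  1.22258560e+01, -2.00956360e+00,  7.58317441e+01,
       -7.01233227e-04,  8.99987777e+01]), 'dq': array([ 0.01799656,  0.05468212,  0.00266062,  0.08826473, -0.02317091,
        0.03145328]), 'joint_torque': array([ 7.60385847e-04, -6.86169076e+01,  4.87112653e+01,  1.78306532e-02,
        4.87000921e-05,  2.64007662e-05]), 'tool_pos': array([145.18065302, 478.08747255, 230.79782191]), 'ee_rot': array([ -89.40303863,   89.93283264, -106.29331654]), 'ft_force': array([-0.02143044,  0.70124199, -0.0175221 ]), 'moment': array([0.00106892, 0.0695815 , 0.00113898]), 'width': 85.38665236245679}
scene 449.85070632135756 449.85070632135756 253.68441537714818 188.87202111217033 [-0.03225043  0.          0.          0.          0.        ] [[-7.98214614e-02  6.19525462e-01 -7.80907636e-01  1.36791536e+03]
 [ 9.96761799e-01  4.19693908e-02 -6.85892605e-02  6.47530174e+01]
 [-9.71857553e-03 -7.83853795e-01 -6.20869372e-01  7.00396669e+02]
 [ 0.00000000e+00  0.00000000e+00  0.00000000e+00  1.00000000e+00]]
cover_bar [(0.84, [350.6, 140.2])]
c
[... 496 characters left out ...]
2 -9.84790426e-01  1.71331231e-01  4.16943137e+02]
 [-9.99572388e-01 -2.92388014e-02  3.65795410e-04  3.44530592e+01]
 [ 4.64928802e-03 -1.71268528e-01 -9.85213416e-01  1.28124447e+03]
 [ 0.00000000e+00  0.00000000e+00  0.00000000e+00  1.00000000e+00]]
cover_bar [(0.69, [171.8, 272.3])]
cover_hinge [(0.57, [192.8, 193.9])]
photometer [(0.59, [194.5, 227.7])]
beam [(0.58, [191.5, 222.5])]
rack [(0.87, [328.7, 236.4]), (0.22, [330.4, 237.9])]
amber_center [(0.51, [310.8, 236.0]), (0.29, [296.6, 141.8])]
amber []
green_center [(0.39, [329.9, 236.4])]
blue_center [(0.47, [353.3, 236.9])]
dish [(0.59, [292.9, 141.3]), (0.27, [251.1, 131.4])]
bottle [(0.75, [331.5, 237.5]), (0.66, [247.9, 131.0])]
```

View pics/scene0.png

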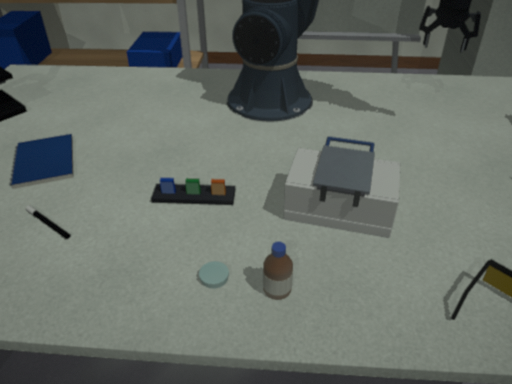

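View pics/top0.png

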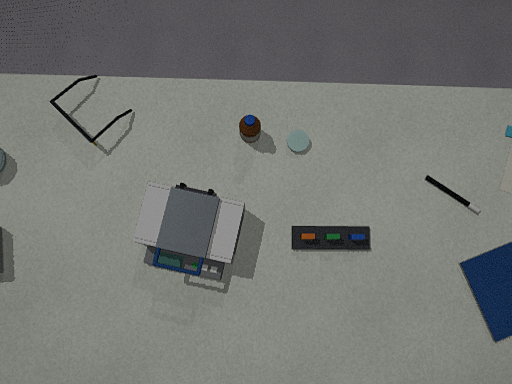

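Scene: photometer at about (343,190) with the blue bar at (350,141), the rack at (193,193) with amber at its right end (218,187), the dish at (214,274) and the bottle at (278,270). Top: the photometer at (192,225), amber at (308,237). Next, enlarged crops.

```bash
cat > h.py <<'E'
import numpy as np, cv2
def K(c): return np.array([[c["fx"],0,c["cx"]],[0,c["fy"],c["cy"]],[0,0,1.]])
def proj(c,P):
    W=np.linalg.inv(c["cam_to_world"]); P=np.atleast_2d(np.asarray(P,float))
    r,_=cv2.Rodrigues(W[:3,:3])
    return cv2.projectPoints(P,r,W[:3,3],K(c),np.array(c["dist"]))[0].reshape(-1,2)
def ray(c,uv):
    u=cv2.undistortPoints(np.array([[uv]],float),K(c),np.array(c["dist"]))[0,0]
    M=np.array(c["cam_to_world"]); d=M[:3,:3]@np.array([u[0],u[1],1]); return M[:3,3],d/np.linalg.norm(d)
def onz(c,uv,z):
    o,d=ray(c,uv); return o+d*(z-o[2])/d[2]
def tri(c1,a,c2,b):
    o1,d1=ray(c1,a);o2,d2=ray(c2,b)
    A=np.stack([d1,-d2],1); t=np.linalg.lstsq(A,o2-o1,rcond=None)[0]
    p,q=o1+d1*t[0],o2+d2*t[1]; return (p+q)/2,np.linalg.norm(p-q)
def crop(c,x0,y0,x1,y1,s,name):
    f=c["frame"][y0:y1,x0:x1,::-1]; f=cv2.resize(f,None,fx=s,fy=s,interpolation=cv2.INTER_CUBIC)
    f=np.clip(f.astype(float)*1.5,0,255).astype(np.uint8)
    cv2.imwrite("pics/"+name,f)
E
python3 - <<'E'
from h import *
from bench import robot
import pickle
a=robot.capture("scene");b=robot.capture("top");pickle.dump((a,b),open("c0.pkl","wb"))
crop(a,275,125,410,240,5.5,"s_ph.png");crop(b,125,170,255,290,5,"t_ph.png")
crop(a,145,170,245,210,8,"s_rk.png");crop(b,285,215,380,260,8,"t_rk.png")
for l,u,v in [("cover_bar",(350.6,140.2),(171.8,272.3)),("hinge",(343.6,194.9),(192.8,193.9)),("rack",(192.8,193.6),(328.7,236.4)),("amber",(218.4,188.6),(310.8,236)),("beam",(344.4,181.6),(191.5,222.5)),("blue",(168.3,185.2),(353.3,236.9))]:
    print(l,tri(a,u,b,v))
E
```

```text
cover_bar (array([422.06738229, 223.29554618, 112.72907346]), np.float64(6.663179870466949))
hinge (array([612.25915609, 190.13795309,  93.44367167]), np.float64(1.1864877926472395))
rack (array([ 526.03237364, -156.92559326,    8.11465619]), np.float64(4.5073653421594555))
amber (array([ 523.35718122, -100.90968175,   25.42254362]), np.float64(11.287520373251539))
beam (array([544.25810188, 195.36520731,  77.33055235]), np.float64(8.220586093308071))
blue (array([ 524.70167108, -215.82120865,   30.07312717]), np.float64(4.003380741904811))
```

View pics/s_ph.png

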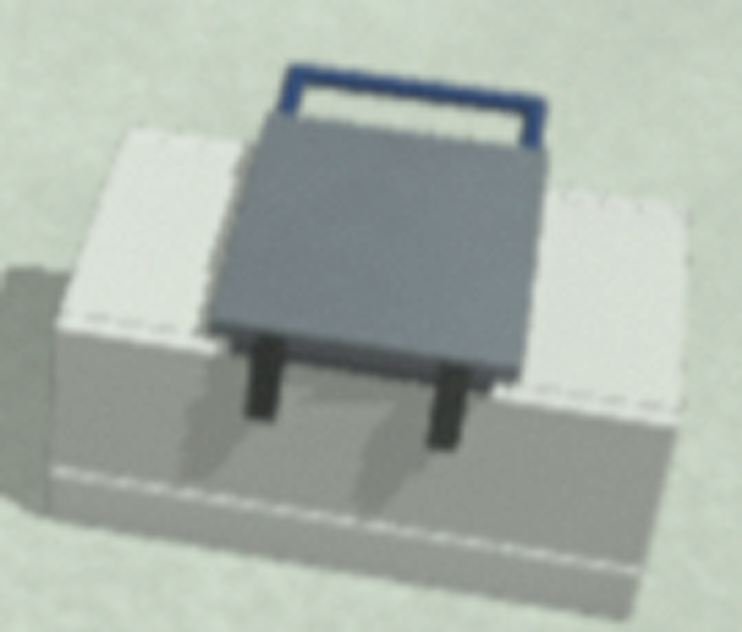

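View pics/t_ph.png

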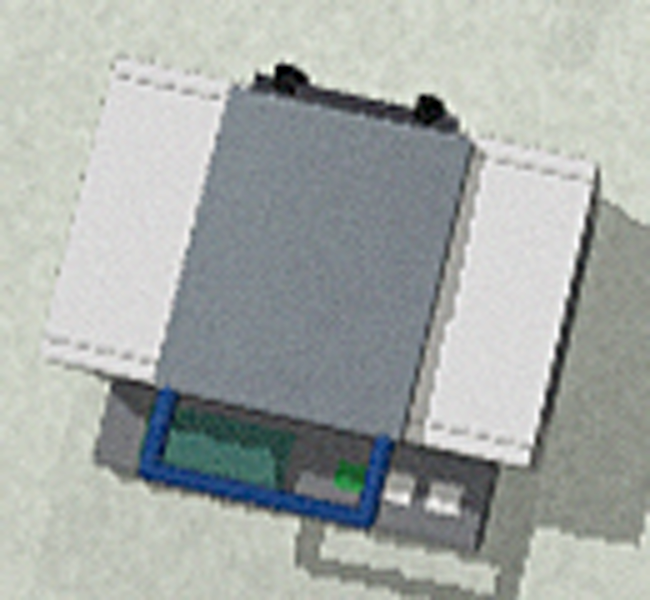

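View pics/s_rk.png

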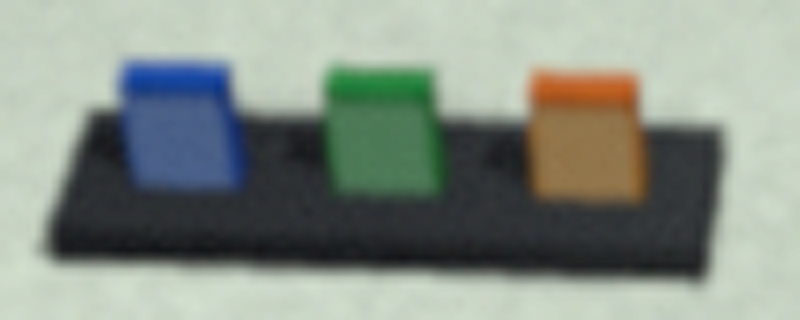

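View pics/t_rk.png

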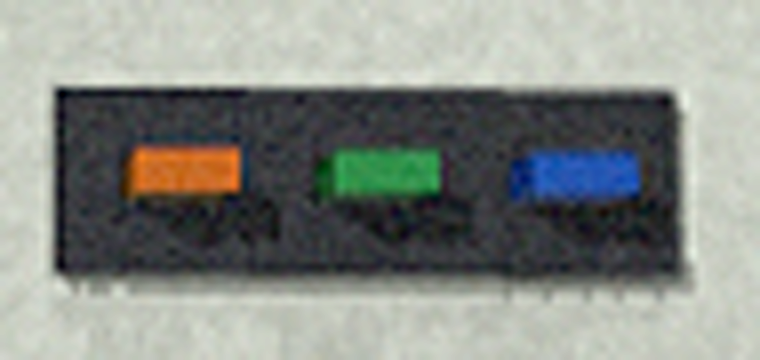

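```bash
cat > fit.py <<'E'
from h import *
import pickle
from scipy.optimize import least_squares
a,b=pickle.load(open("c0.pkl","rb"))
def full(p,o,s): return np.array([o[0]+(p[0]+.5)/s-.5,o[1]+(p[1]+.5)/s-.5])
def pose(q,P,zo=0):
    c,s=np.cos(q[2]),np.sin(q[2]); P=np.array(P,float)
    return np.stack([q[0]+c*P[:,0]-s*P[:,1],q[1]+s*P[:,0]+c*P[:,1],P[:,2]],1)
def fit(obs,q0,par=None):
    def f(q):
        P=pose(q,[o[2] for o in obs]) 
        return np.concatenate([proj(o[0],P[i])[0]-o[1] for i,o in enumerate(obs)])
    r=least_squares(f,q0,loss="soft_l1"); return r.x,f(r.x).reshape(-1,2)
A=lambda p,P:(a,full(p,(275,125),5.5),P)
B=lambda p,P:(b,full(p,(125,170),5),P)
obs=[A((133,128),(-75,-120,105)),A((690,200),(-75,120,105)),A((58,325),(75,-120,105)),A((678,425),(75,120,105)),A((48,512),(75,-120,0)),A((628,618),(75,120,0)),
B((118,58),(75,120,105)),B((598,165),(75,-120,105)),B((530,465),(-75,-120,105)),B((45,360),(-75,120,105))]
for oo,n in((obs,"both"),(obs[:6],"scene"),(obs[6:],"top")):
    q,r=fit(oo,[540,200,-.2]);print(n,q,np.degrees(q[2]));print(r.round(1).tolist())
    if n=="both": qp=q
A=lambda p,P:(a,full(p,(145,170),8),P)
B=lambda p,P:(b,full(p,(285,215),8),P)
obs=[A((88,108),(-30,-100,14)),A((722,128),(-30,100,14)),A((45,260),(30,-100,0)),A((703,280),(30,100,0)),
B((55,88),(30,100,14)),B((674,92),(30,-100,14)),B((680,274),(-30,-100,14)),B((57,272),(-30,100,14))]
for oo,n in((obs,"both"),(obs[:4],"scene"),(obs[4:],"top")):
    q,r=fit(oo,[525,-157,0]);print(n,q,np.degrees(q[2]));print(r.round(1).tolist())
    if n=="both": qr=q
# amber cap in top
for uv in((187,172),):
    print("amber top cap",onz(b,full(uv,(285,215),8),51))
print("scene cap mid-back edge",onz(a,full((585,75),(145,170),8),51), "mid caps top img green/blue",onz(b,full((388,172),(285,215),8),51),onz(b,full((585,174),(285,215),8),51))
print("amber pred",pose(qr,[(0,62,28.5)]))
np.savez("poses.npz",qp=qp,qr=qr)
# cover
A=lambda p,P:(a,full(p,(275,125),5.5),P)
B=lambda p,P:(b,full(p,(125,170),5),P)
o=[A((292,72),1),A((543,104),1),B((148,470),1),B((370,518),1)]
for th in np.arange(0,.36,.05):
    ang0=np.arctan2(2,190);L=190
    x=75-L*np.cos(th+ang0*1)+0;z=111+L*np.sin(th+ang0)
    x0=None
    Ps=pose(qp,[(x,-52,z),(x,52,z),(x,52,z),(x,-52,z)])
    print(round(th,2),[(proj(o[i][0],Ps[i])[0]-o[i][1]).round(1).tolist() for i in range(4)])
print(tri(a,(o[0][1]+o[1][1])/2,b,(o[2][1]+o[3][1])/2))
E
python3 fit.py
```

```text
both [ 5.43049028e+02  1.95261828e+02 -1.89050113e-01] -10.831773610737518
[[-1.3, -1.5], [-0.4, -0.2], [-0.9, -0.7], [0.4, -0.8], [-0.6, 1.3], [0.4, 0.7], [-0.5, -0.4], [0.1, -0.6], [-0.4, 0.9], [-1.9, -0.3]]
scene [ 5.42956276e+02  1.96252071e+02 -1.97302746e-01] -11.304614659748376
[[-0.5, -1.7], [0.3, 0.1], [-0.6, -1.0], [0.5, -0.5], [-0.3, 1.0], [0.5, 0.9]]
top [ 5.42902714e+02  1.93839486e+02 -1.84714108e-01] -10.583338782833613
[[-0.1, -0.2], [0.6, -0.7], [0.4, 0.8], [-1.2, 0.1]]
both [ 5.23703862e+02 -1.58676452e+02  2.22416293e-02] 1.2743514886580465
[[-0.0, -0.5], [-0.1, -0.8], [0.6, 0.1], [0.3, 0.1], [0.1, -0.4], [0.3, -0.4], [0.3, 0.2], [-0.0, -0.0]]
scene [ 5.24636691e+02 -1.59012192e+02  1.69408295e-02] 0.9706380321818565
[[-0.1, -0.4], [-0.2, -0.4], [0.3, 0.2], [-0.0, 0.5]]
top [ 5.23262118e+02 -1.58211501e+02  2.40111992e-02] 1.3757403747453996
[[-0.1, -0.2], [0.1, -0.3], [0.1, 0.3], [-0.2, 0.2]]
amber top cap [521.39479285 -96.56574818  51.        ]
scene cap mid-back edge [518.75094413 -96.0882783   51.        ] mid caps top img green/blue [ 523.19363389 -159.16912678   51.        ] [ 524.32376346 -220.61596866   51.        ]
amber pred [[522.32499461 -96.6917866   28.5       ]]
0.0 [[0.5, 1.1], [-1.8, 1.2], [0.4, 0.5], [-0.8, 0.7]]
0.05 [[0.9, -2.2], [-1.3, -2.1], [-0.4, 0.3], [-1.2, 0.6]]
0.1 [[1.2, -5.3], [-0.7, -5.3], [-1.1, -0.2], [-1.6, 0.2]]
0.15 [[1.5, -8.4], [-0.1, -8.5], [-1.8, -0.8], [-1.9, -0.4]]
0.2 [[1.7, -11.5], [0.5, -11.5], [-2.4, -1.7], [-2.2, -1.2]]
0.25 [[2.0, -14.4], [1.0, -14.5], [-3.0, -2.8], [-2.5, -2.2]]
0.3 [[2.2, -17.2], [1.6, -17.3], [-3.6, -4.1], [-2.7, -3.5]]
0.35 [[2.3, -19.9], [2.1, -20.0], [-4.0, -5.7], [-2.8, -4.9]]
(array([431.6194402 , 217.04638089, 116.99633484]), np.float64(2.535377130109031))
```

```bash
cat >> h.py <<'E'
from scipy.spatial.transform import Rotation as R
def T(s): 
    return R.from_euler("xyz",s["ee_rot"],degrees=True)
def st(robot):
    s=robot.sense(); M=T(s).as_matrix()
    print("t",round(s["t"],2),"p",s["tool_pos"].round(1),"x",M[:,0].round(3),"y",M[:,1].round(3),"F",s["ft_force"].round(1),"w",round(s["width"],1),"q",s["joint_pos"].round(1)); return s
def goal(yaw,tilt,flip=1):
    # tool x = tilt deg below horizontal, heading yaw; jaw y in that vertical plane
    c,s=np.cos(np.radians(yaw)),np.sin(np.radians(yaw)); h=np.array([c,s,0]); t=np.radians(tilt)
    x=h*np.cos(t)-np.array([0,0,1])*np.sin(t); y=flip*(h*np.sin(t)+np.array([0,0,1])*np.cos(t))
    return R.from_matrix(np.stack([x,y,np.cross(x,y)],1))
def need(s,G,p=None):
    print("turn",(G*T(s).inv()).as_rotvec().round(3), "shift/40", None if p is None else ((np.array(p)-s["tool_pos"])/40).round(3))
E
python3 - <<'E'
from h import *
from bench import robot
s=st(robot)
for f in(1,-1):
  for t in (90,45): need(s,goal(-10.8,t,f),[400,222,150])
E
```

```text
t 1.3 p [145.3 478.4 231.3] x [ 0.  0. -1.] y [0.291 0.957 0.   ] F [ 0.4  0.2 -0.3] w 85.2 q [73.1 12.2 -2.  75.8 -0.  90. ]
turn [-0.     0.    -1.464] shift/40 [ 6.368 -6.411 -2.033]
turn [ 0.443 -0.733 -1.383] shift/40 [ 6.368 -6.411 -2.033]
turn [-0.    -0.     1.677] shift/40 [ 6.368 -6.411 -2.033]
turn [-0.754 -0.456  1.581] shift/40 [ 6.368 -6.411 -2.033]
```

Request:
send_rows(
  rows=[
    [0, 0, -0.146, 0.5, -0.6, 0, 32],
    [0, 0, -0.146, 0.5, -0.6, 0, 32],
    [0, 0, -0.146, 0.5, -0.6, 0, 32],
    [0, 0, -0.146, 0.5, -0.6, 0, 32],
    [0, 0, -0.146, 0.5, -0.6, 0, 32],
    [0, 0, -0.146, 0.5, -0.6, 0, 32],
  ],
)

```text
t: 1.9
tool_pos: [266.6, 331.4, 230.8]
ee_rot: [151.2, 90.0, 83.0]
ft_force: [0.2, 0.9, 0.9]
width: 32.1
```

```bash
python3 - <<'E'
from h import *
from bench import robot
s=st(robot)
need(s,goal(-10.8,45,1),[345,235,200])
need(s,goal(-10.8,90,1),[345,235,200])
E
```

```text
t 1.9 p [266.6 331.4 230.8] x [ 0.     0.001 -1.   ] y [0.929 0.371 0.   ] F [0.2 0.9 0.9] w 32.1 q [ 51.2   3.4 -12.3  74.3   0.  119.4]
turn [ 0.075 -0.792 -0.539] shift/40 [ 1.96  -2.411 -0.769]
turn [-0.001  0.    -0.569] shift/40 [ 1.96  -2.411 -0.769]
```

Request:
send_rows(
  rows=[
    [0.009, -0.1, -0.067, 0.25, -0.3, -0.05, 32],
    [0.009, -0.1, -0.067, 0.25, -0.3, -0.05, 32],
    [0.009, -0.1, -0.067, 0.25, -0.3, -0.05, 32],
    [0.009, -0.1, -0.067, 0.25, -0.3, -0.05, 32],
    [0.009, -0.1, -0.067, 0.25, -0.3, -0.05, 32],
    [0.009, -0.1, -0.067, 0.25, -0.3, -0.05, 32],
    [0.009, -0.1, -0.067, 0.25, -0.3, -0.05, 32],
    [0.009, -0.1, -0.067, 0.25, -0.3, -0.05, 32],
  ],
)

```text
t: 2.7
tool_pos: [353.8, 229.3, 218.2]
ee_rot: [91.9, 42.7, -11.1]
ft_force: [0.5, -0.0, 0.1]
width: 32.1
```

```bash
python3 - <<'E'
from h import *
from bench import robot
s=st(robot)
need(s,goal(-10.8,45,1),[400,222,140])
a=robot.capture("scene");b=robot.capture("top")
crop(a,230,30,430,180,4,"s1.png");crop(b,100,170,280,330,4,"t1.png")
E
```

```text
t 2.7 p [353.8 229.3 218.2] x [ 0.721 -0.142 -0.678] y [ 0.659 -0.164  0.734] F [ 0.5 -0.   0.1] w 32.1 q [ 65.3 -12.1 -43.9  43.8 -45.6 162.3]
turn [-0.016  0.044  0.029] shift/40 [ 1.155 -0.183 -1.954]
```

View pics/s1.png

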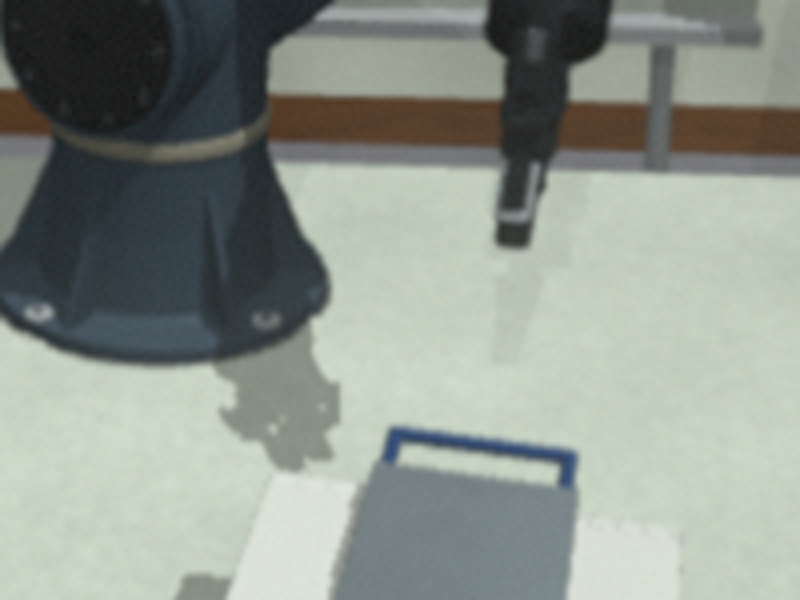

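View pics/t1.png

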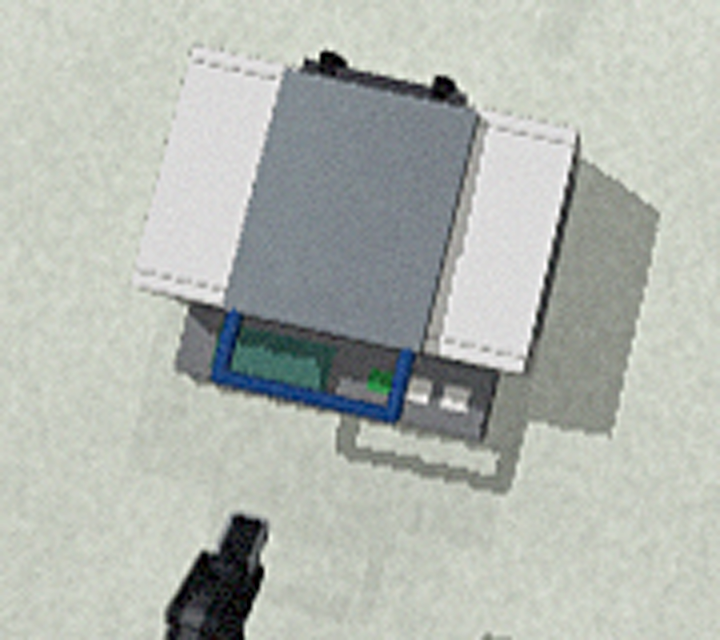

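Request:
send_rows(
  rows=[
    [-0.004, 0.011, 0.007, 0.28, -0.05, -0.45, 32],
    [-0.004, 0.011, 0.007, 0.28, -0.05, -0.45, 32],
    [-0.004, 0.011, 0.007, 0.28, -0.05, -0.45, 32],
    [-0.004, 0.011, 0.007, 0.28, -0.05, -0.45, 32],
    [0, 0, 0, 0, 0, 0, 32],
  ],
)

```text
t: 3.3
tool_pos: [398.9, 225.9, 143.8]
ee_rot: [89.5, 46.1, -10.1]
ft_force: [-1.0, -0.4, 1.1]
width: 31.9
```

```bash
python3 - <<'E'
from h import *
from bench import robot
s=st(robot)
need(s,goal(-10.8,45,1),[440,214.5,105])
a=robot.capture("scene");b=robot.capture("top")
crop(a,300,80,410,165,7,"s2.png");crop(b,130,220,230,310,7,"t2.png")
p=s["tool_pos"]
print(proj(a,[p,[430,217,115]]),proj(b,[p,[430,217,115]]))
E
```

```text
t 3.3 p [398.9 225.9 143.8] x [ 0.683 -0.122 -0.721] y [ 0.711 -0.118  0.693] F [-1.  -0.4  1.1] w 31.9 q [ 55.2  -7.  -51.   24.2 -39.  147. ]
turn [ 0.002 -0.02  -0.018] shift/40 [ 1.027 -0.285 -0.969]
[[353.79036322 124.2060543 ]
 [349.78538735 140.96514525]] [[169.30183846 282.61079098]
 [175.96771362 269.06361069]]
```

View pics/s2.png

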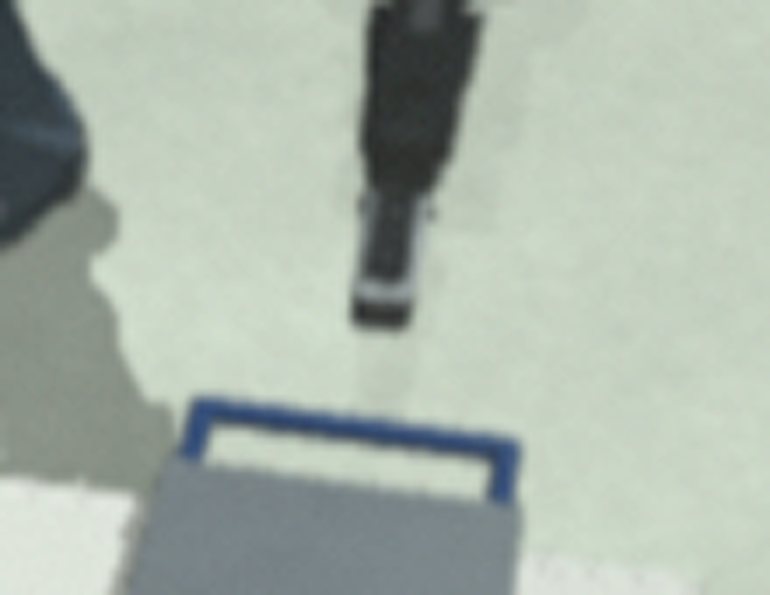

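View pics/t2.png

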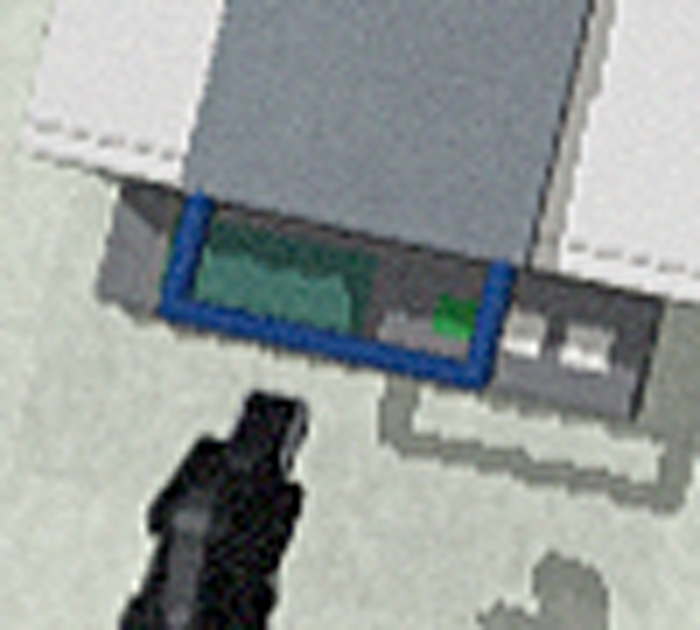

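Request:
send_rows(
  rows=[
    [0, -0.005, -0.004, 0.25, -0.07, -0.22, 26],
    [0, -0.005, -0.004, 0.25, -0.07, -0.22, 26],
    [0, -0.005, -0.004, 0.25, -0.07, -0.22, 26],
    [0, -0.005, -0.004, 0.22, -0.06, -0.22, 26],
    [0, 0, 0, 0, 0, 0, 26],
  ],
)

```text
t: 3.9
tool_pos: [439.0, 221.1, 115.6]
ee_rot: [90.5, 44.8, -10.0]
ft_force: [-0.5, 0.2, 0.2]
width: 26.0
```

```bash
python3 - <<'E'
from h import *
from bench import robot
s=st(robot)
need(s,goal(-10.8,45,1),[437,215.5,108])
a=robot.capture("scene");b=robot.capture("top")
crop(a,300,80,410,165,7,"s3.png");crop(b,130,220,230,310,7,"t3.png")
E
```

```text
t 3.9 p [439.  221.1 115.6] x [ 0.698 -0.123 -0.705] y [ 0.693 -0.131  0.709] F [-0.5  0.2  0.2] w 26.0 q [ 49.9  -2.4 -53.8  11.8 -37.9 141.1]
turn [-0.006  0.004 -0.008] shift/40 [-0.05  -0.14  -0.189]
```

View pics/s3.png

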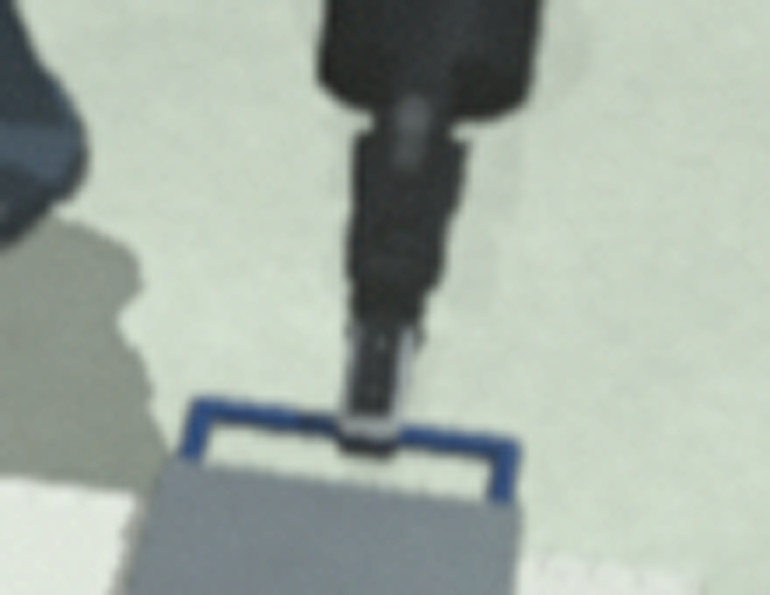

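View pics/t3.png

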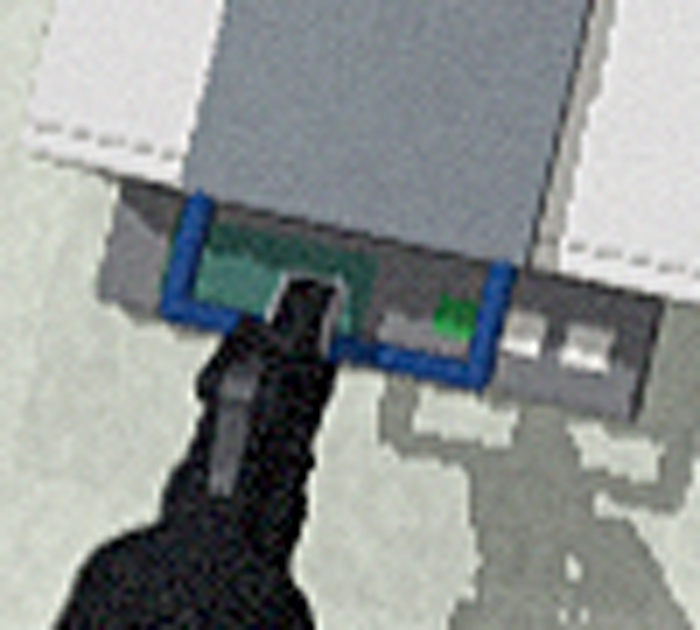

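Request:
send_rows(
  rows=[
    [0, 0, 0, 0.03, -0.08, -0.12, 26],
    [0, 0, 0, 0.03, -0.08, -0.12, 26],
    [0, 0, 0, 0, 0, 0, 26],
  ],
)

```text
t: 4.3
tool_pos: [441.0, 216.2, 107.8]
ee_rot: [90.8, 44.8, -9.7]
ft_force: [0.4, 0.3, -0.3]
width: 26.1
```

```bash
python3 - <<'E'
from h import *
from bench import robot
s=st(robot)
need(s,goal(-10.8,45,1),[440,216,107])
a=robot.capture("scene")
crop(a,300,80,410,165,7,"s4.png")
# arc plan: bar path and TCP path
c=np.cos(np.radians(-10.8));sn=np.sin(np.radians(-10.8))
for th in np.arange(0,1.8,.1):
    x=75-190*np.cos(th+.02);z=111+190*np.sin(th+.02)
    print(round(th,2),np.round([543+c*x,195.3+sn*x,z],0), end=";")
E
```

```text
t 4.3 p [441.  216.2 107.8] x [ 0.7   -0.12  -0.704] y [ 0.692 -0.131  0.71 ] F [ 0.4  0.3 -0.3] w 26.1 q [ 49.1  -2.  -55.3   9.2 -37.4 140. ]
turn [-0.008  0.005 -0.01 ] shift/40 [-0.024 -0.004 -0.021]
0.0 [430. 217. 115.];0.1 [431. 217. 134.];0.2 [435. 216. 152.];0.3 [440. 215. 171.];0.4 [446. 214. 188.];0.5 [455. 212. 205.];0.6 [465. 210. 221.];0.7 [476. 208. 236.];0.8 [489. 206. 250.];0.9 [504. 203. 262.];1.0 [519. 200. 273.];1.1 [535. 197. 282.];1.2 [553. 193. 289.];1.3 [570. 190. 295.];1.4 [589. 187. 299.];1.5 [607. 183. 301.];1.6 [626. 179. 301.];1.7 [644. 176. 299.];
```

View pics/s4.png

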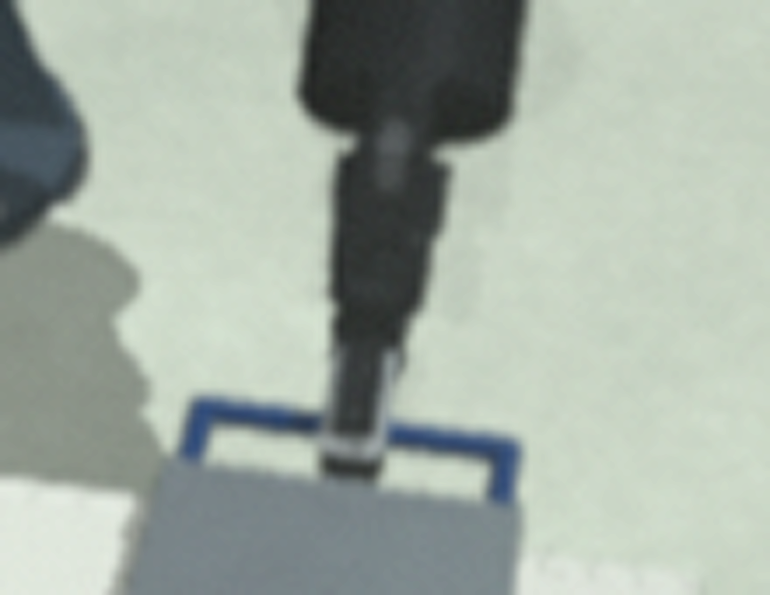

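Request:
send_rows(
  rows=[
    [0, 0, 0, 0, 0, 0.1, 26],
    [0, 0, 0, 0, 0, 0.1, 26],
    [0, 0, 0, 0, 0, 0.15, 26],
    [0, 0, 0, 0, 0, 0.15, 26],
    [0, 0, 0, 0.01, 0, 0.15, 26],
    [0, 0, 0, 0.01, 0, 0.15, 26],
  ],
)

```text
t: 4.95
tool_pos: [441.0, 216.0, 142.1]
ee_rot: [90.7, 44.9, -9.7]
ft_force: [-0.7, 0.2, -3.4]
width: 26.1
```

```bash
python3 - <<'E'
from h import *
from bench import robot
s=st(robot)
a=robot.capture("scene")
crop(a,280,60,410,185,6,"s5.png")
E
```

```text
t 4.95 p [441.  216.  142.1] x [ 0.698 -0.12  -0.706] y [ 0.693 -0.131  0.709] F [-0.7  0.2 -3.4] w 26.1 q [ 49.   -5.6 -52.   16.1 -37.3 139.9]
```

View pics/s5.png

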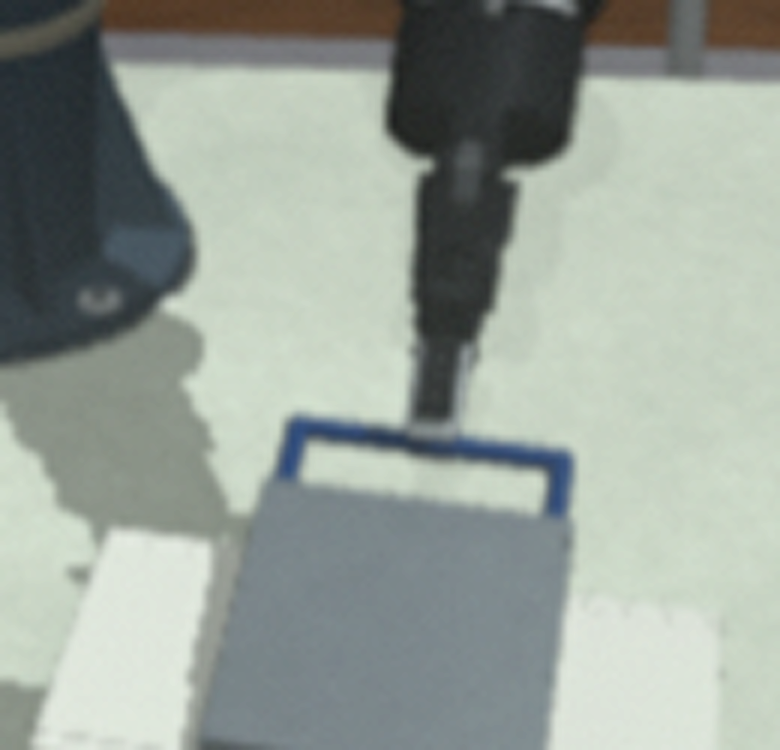

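Request:
send_rows(
  rows=[
    [0.004, 0.021, 0, 0.08, -0.02, 0.17, 26],
    [0.004, 0.021, 0, 0.08, -0.02, 0.18, 26],
    [0.004, 0.021, 0, 0.08, -0.02, 0.18, 26],
    [0.004, 0.021, 0, 0.08, -0.02, 0.18, 26],
    [0.004, 0.021, 0, 0.08, -0.02, 0.18, 26],
    [0.004, 0.021, 0, 0.08, -0.02, 0.18, 26],
    [0.004, 0.021, 0, 0.09, -0.02, 0.18, 26],
    [0.004, 0.021, 0, 0.09, -0.02, 0.18, 26],
  ],
)

```text
t: 5.8
tool_pos: [463.9, 210.6, 200.0]
ee_rot: [91.1, 55.5, -8.9]
ft_force: [-0.7, 0.9, -2.1]
width: 25.7
```

```bash
python3 - <<'E'
from h import *
from bench import robot
s=st(robot)
a=robot.capture("scene")
crop(a,280,50,410,175,6,"s6.png")
c=np.cos(np.radians(-10.8));sn=np.sin(np.radians(-10.8))
for th,tilt in((.5,55),(.8,60),(1.1,65),(1.4,70),(1.6,75),(1.75,75)):
    x=75-190*np.cos(th+.02);z=111+190*np.sin(th+.02)
    G=goal(-10.8,tilt); p=np.array([543+c*x,195.3+sn*x,z])+G.apply([11,8,0]); print(th,tilt,p.round(1)); need(s,G,p)
E
```

```text
t 5.8 p [463.9 210.6 200. ] x [ 0.559 -0.088 -0.824] y [ 0.811 -0.147  0.566] F [-0.7  0.9 -2.1] w 25.7 q [ 39.7  -6.9 -36.8  35.7 -25.1 134.2]
0.5 55 [467.3 209.7 201. ]
turn [-0.012 -0.007 -0.017] shift/40 [ 0.085 -0.021  0.024]
0.8 60 [501.6 203.2 244.4]
turn [ 0.003  0.079 -0.016] shift/40 [ 0.941 -0.184  1.109]
1.1 65 [547.  194.5 275.4]
turn [ 0.019  0.165 -0.016] shift/40 [ 2.078 -0.401  1.885]
1.4 70 [599.7 184.5 291.2]
turn [ 0.035  0.25  -0.015] shift/40 [ 3.395 -0.652  2.28 ]
1.6 75 [636.2 177.5 292.2]
turn [ 0.05   0.336 -0.015] shift/40 [ 4.308 -0.826  2.305]
1.75 75 [664.  172.2 288.7]
turn [ 0.05   0.336 -0.015] shift/40 [ 5.002 -0.959  2.217]
```

View pics/s6.png

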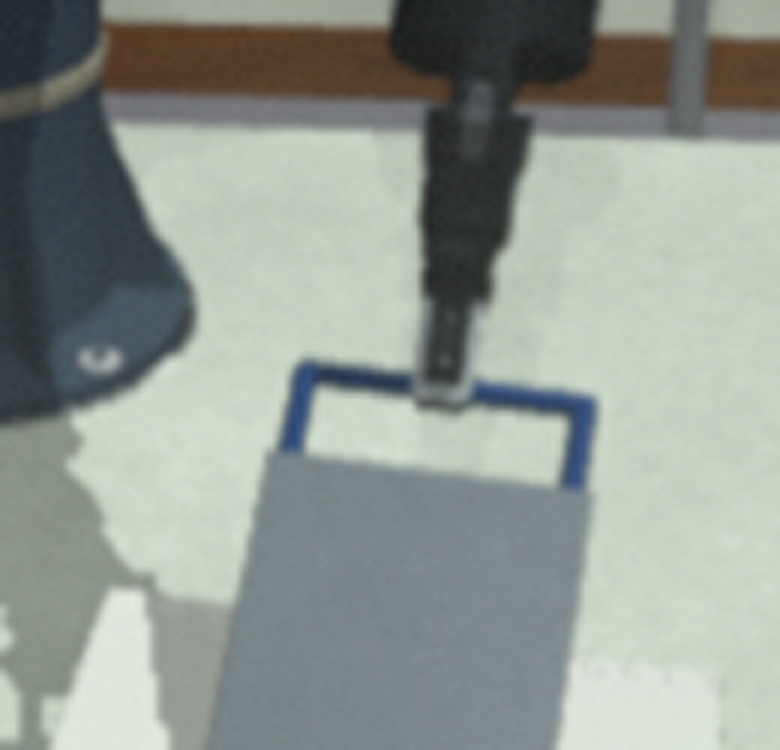

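Request:
send_rows(
  rows=[
    [0, 0.011, -0.002, 0.12, -0.03, 0.17, 26],
    [0, 0.011, -0.002, 0.12, -0.03, 0.17, 26],
    [0, 0.011, -0.002, 0.13, -0.03, 0.16, 26],
    [0, 0.011, -0.002, 0.14, -0.03, 0.16, 26],
    [0, 0.011, -0.002, 0.14, -0.03, 0.16, 26],
    [0, 0.011, -0.002, 0.15, -0.03, 0.15, 26],
    [0, 0.011, -0.002, 0.15, -0.03, 0.15, 26],
  ],
)

```text
t: 6.55
tool_pos: [502.9, 202.1, 247.4]
ee_rot: [89.7, 60.1, -11.0]
ft_force: [-1.0, 0.9, -1.0]
width: 25.9
```

Request:
send_rows(
  rows=[
    [0.002, 0.012, 0, 0.15, -0.03, 0.13, 26],
    [0.002, 0.012, 0, 0.15, -0.03, 0.13, 26],
    [0.002, 0.012, 0, 0.16, -0.03, 0.12, 26],
    [0.002, 0.012, 0, 0.16, -0.03, 0.11, 26],
    [0.002, 0.012, 0, 0.16, -0.03, 0.1, 26],
    [0.002, 0.012, 0, 0.17, -0.03, 0.09, 26],
    [0.002, 0.012, 0, 0.17, -0.03, 0.08, 26],
  ],
)

```text
t: 7.25
tool_pos: [549.6, 193.1, 279.0]
ee_rot: [89.1, 65.1, -11.4]
ft_force: [-2.9, 0.4, 0.1]
width: 25.6
```

```bash
python3 - <<'E'
from h import *
from bench import robot
s=st(robot)
a=robot.capture("scene")
crop(a,280,30,410,155,6,"s7.png")
c=np.cos(np.radians(-10.8));sn=np.sin(np.radians(-10.8))
for th,tilt in((1.1,65),(1.25,68),(1.4,70),(1.6,75),(1.75,75)):
    x=75-190*np.cos(th+.02);z=111+190*np.sin(th+.02)
    G=goal(-10.8,tilt); p=np.array([543+c*x,195.3+sn*x,z])+G.apply([11,8,0]); print(th,tilt,p.round(1)); need(s,G,p)
E
```

```text
t 7.25 p [549.6 193.1 279. ] x [ 0.413 -0.083 -0.907] y [ 0.892 -0.165  0.421] F [-2.9  0.4  0.1] w 25.6 q [ 27.6   3.4 -10.8  56.  -15.4 125.5]
1.1 65 [547.  194.5 275.4]
turn [ 0.006 -0.003 -0.002] shift/40 [-0.063  0.036 -0.09 ]
1.25 68 [572.7 189.6 285.3]
turn [ 0.016  0.049 -0.003] shift/40 [ 0.579 -0.087  0.156]
1.4 70 [599.7 184.5 291.2]
turn [ 0.022  0.083 -0.003] shift/40 [ 1.254 -0.216  0.305]
1.6 75 [636.2 177.5 292.2]
turn [ 0.038  0.169 -0.003] shift/40 [ 2.167 -0.39   0.33 ]
1.75 75 [664.  172.2 288.7]
turn [ 0.038  0.169 -0.003] shift/40 [ 2.861 -0.522  0.241]
```

View pics/s7.png

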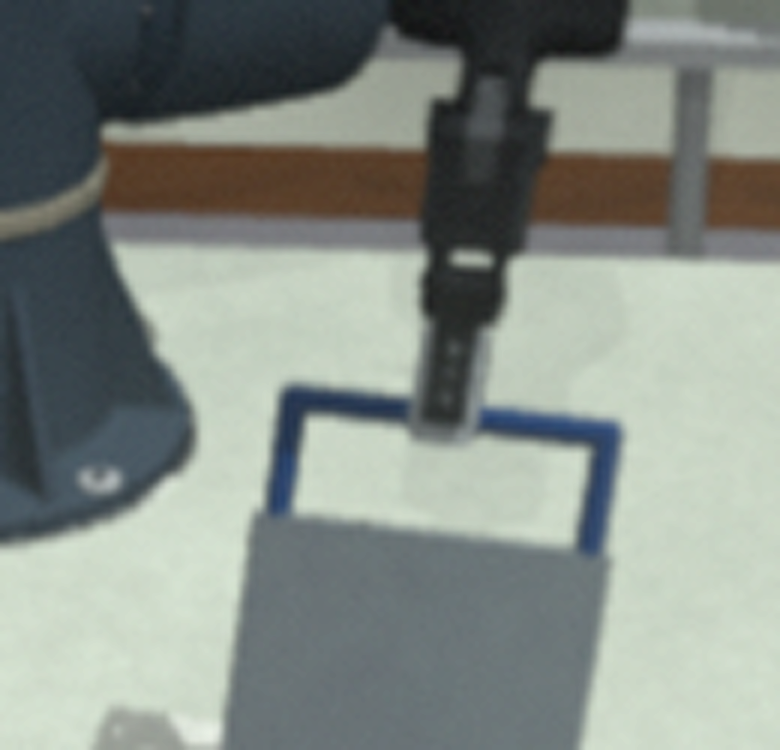

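Request:
send_rows(
  rows=[
    [0.003, 0.012, 0, 0.17, -0.03, 0.07, 26],
    [0.003, 0.012, 0, 0.18, -0.03, 0.06, 26],
    [0.003, 0.012, 0, 0.18, -0.03, 0.05, 26],
    [0.003, 0.012, 0, 0.18, -0.03, 0.03, 26],
    [0.003, 0.012, 0, 0.18, -0.03, 0.02, 26],
    [0.003, 0.012, 0, 0.18, -0.03, 0.01, 26],
    [0.003, 0.012, 0, 0.18, -0.03, 0.0, 26],
  ],
)

```text
t: 8.0
tool_pos: [601.5, 184.1, 289.2]
ee_rot: [89.5, 70.1, -11.2]
ft_force: [-2.2, -0.9, -0.1]
width: 26.2
```

```bash
python3 - <<'E'
from h import *
from bench import robot
s=st(robot)
a=robot.capture("scene")
crop(a,280,30,410,155,6,"s8.png")
c=np.cos(np.radians(-10.8));sn=np.sin(np.radians(-10.8))
for th,tilt in((1.4,70),(1.6,75),(1.75,75)):
    x=75-190*np.cos(th+.02);z=111+190*np.sin(th+.02)
    G=goal(-10.8,tilt); p=np.array([543+c*x,195.3+sn*x,z])+G.apply([11,8,0]); print(th,tilt,p.round(1)); need(s,G,p)
E
```

```text
t 8.0 p [601.5 184.1 289.2] x [ 0.335 -0.066 -0.94 ] y [ 0.924 -0.173  0.341] F [-2.2 -0.9 -0.1] w 26.2 q [ 22.5  11.6   2.   63.6 -10.9 121.5]
1.4 70 [599.7 184.5 291.2]
turn [ 0.003 -0.002 -0.002] shift/40 [-0.043  0.01   0.05 ]
1.6 75 [636.2 177.5 292.2]
turn [ 0.019  0.084 -0.002] shift/40 [ 0.87  -0.164  0.075]
1.75 75 [664.  172.2 288.7]
turn [ 0.019  0.084 -0.002] shift/40 [ 1.564 -0.296 -0.014]
```

View pics/s8.png

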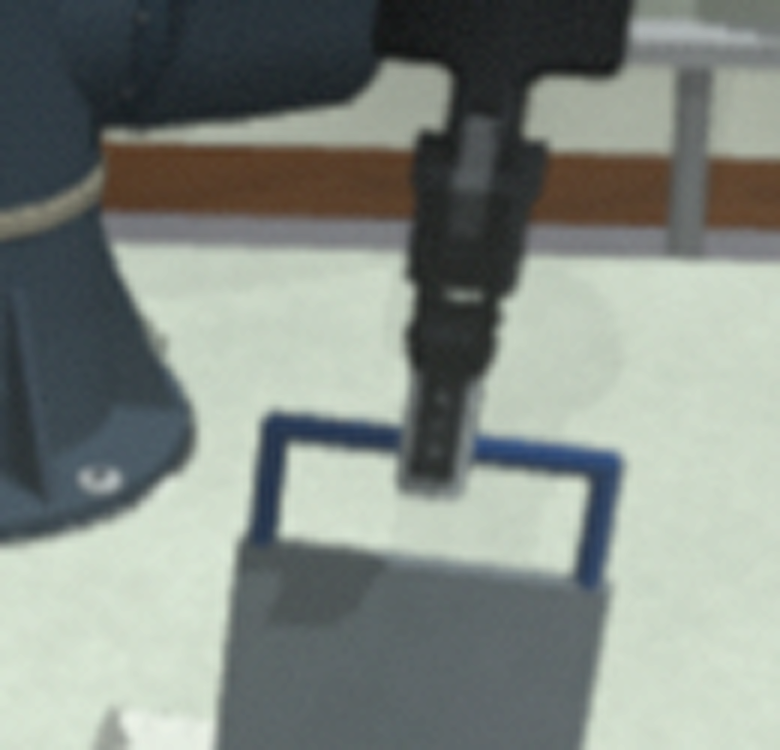

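Request:
send_rows(
  rows=[
    [0.003, 0.012, 0, 0.18, -0.035, 0.02, 26],
    [0.003, 0.012, 0, 0.18, -0.035, 0.02, 26],
    [0.003, 0.012, 0, 0.18, -0.035, 0.01, 26],
    [0.003, 0.012, 0, 0.18, -0.035, 0.01, 26],
    [0.003, 0.012, 0, 0.18, -0.035, 0, 26],
    [0.003, 0.012, 0, 0.15, -0.03, 0, 26],
    [0, 0, 0, 0.1, -0.02, 0, 26],
    [0, 0, 0, 0.1, -0.02, -0.01, 26],
  ],
)

```text
t: 8.85
tool_pos: [652.2, 174.0, 289.2]
ee_rot: [89.5, 74.4, -11.2]
ft_force: [-1.6, 0.3, 0.4]
width: 25.6
```

Request:
send_rows(
  rows=[
    [0, 0, 0, 0.08, -0.015, -0.01, 26],
    [0, 0, 0, 0.08, -0.015, -0.01, 26],
  ],
)

```text
t: 9.05
tool_pos: [658.7, 172.8, 288.4]
ee_rot: [89.4, 74.3, -11.3]
ft_force: [-2.3, -0.3, -0.7]
width: 26.2
```

```bash
python3 - <<'E'
from h import *
from bench import robot
s=st(robot)
a=robot.capture("scene")
crop(a,280,30,410,155,6,"s9.png")
c=np.cos(np.radians(-10.8));sn=np.sin(np.radians(-10.8))
for th,tilt in((1.6,75),(1.75,75)):
    x=75-190*np.cos(th+.02);z=111+190*np.sin(th+.02)
    bar=np.array([[543+c*x-sn*y,195.3+sn*x+c*y,z] for y in(-52,52)])
    G=goal(-10.8,tilt); p=bar.mean(0)+G.apply([11,8,0]); print(th,tilt,p.round(1)); need(s,G,p); print((proj(a,bar)-[280,30])*6)
E
```

```text
t 9.05 p [658.7 172.8 288.4] x [ 0.265 -0.053 -0.963] y [ 0.946 -0.178  0.27 ] F [-2.3 -0.3 -0.7] w 26.2 q [ 18.2  21.1  16.   71.2  -7.6 118. ]
1.6 75 [636.2 177.5 292.2]
turn [ 0.005  0.011 -0.002] shift/40 [-0.562  0.118  0.095]
[[255.07766827 467.32419853]
 [599.28586634 509.20595631]]
1.75 75 [664.  172.2 288.7]
turn [ 0.005  0.011 -0.002] shift/40 [ 0.132 -0.014  0.007]
[[240.15972259 521.26935083]
 [592.40618992 565.59639037]]
```

View pics/s9.png

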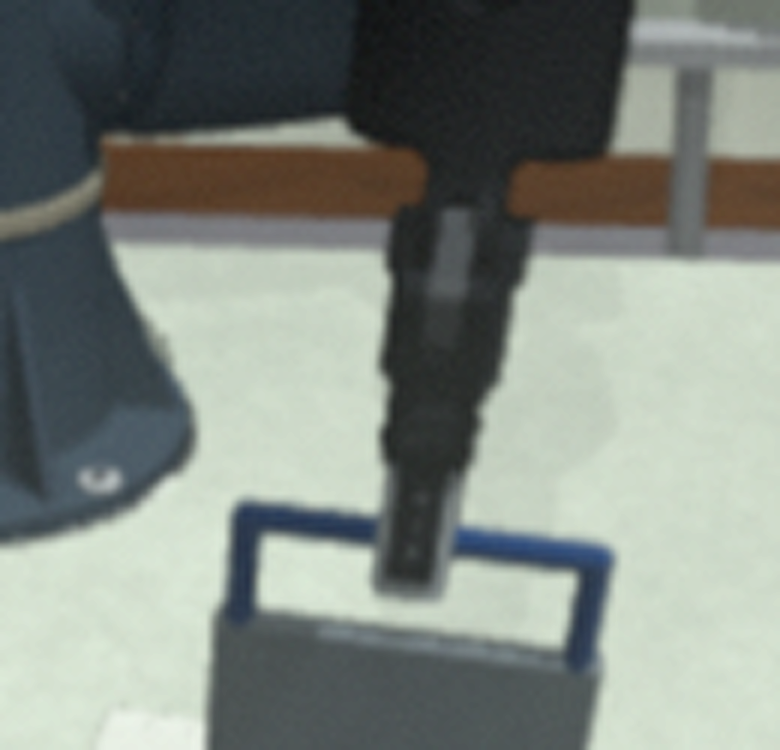

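Request:
send_rows(
  rows=[
    [0, 0, 0, 0.06, -0.01, -0.01, 26],
    [0, 0, 0, 0.06, -0.01, -0.01, 26],
  ],
)

```text
t: 9.3
tool_pos: [663.6, 171.9, 287.5]
ee_rot: [89.4, 74.3, -11.3]
ft_force: [-16.6, 2.3, 5.0]
width: 25.7
```

Request:
send_rows(
  rows=[
    [0, 0, 0, 0.05, -0.01, -0.01, 26],
  ],
)

```text
t: 9.4
tool_pos: [664.1, 171.9, 286.8]
ee_rot: [89.4, 74.5, -11.2]
ft_force: [-26.3, 4.3, 6.4]
width: 25.8
```

Request:
send_rows(
  rows=[
    [0, 0, 0, 0.05, -0.01, -0.01, 26],
  ],
)

```text
t: 9.5
tool_pos: [664.2, 172.1, 285.9]
ee_rot: [89.4, 74.7, -11.1]
ft_force: [-21.3, 2.4, 4.5]
width: 26.0
```

Request:
send_rows(
  rows=[
    [0, 0, 0, -0.1, 0.02, 0.03, 26],
    [0, 0, 0, -0.08, 0.015, 0.02, 26],
    [0, 0, 0, -0.1, 0.01, 0.3, 26],
    [0, 0, 0, -0.1, 0.01, 0.4, 26],
    [0, 0, 0, -0.15, 0.02, 0.5, 26],
    [0, 0, 0, -0.15, 0.02, 0.5, 26],
    [0, 0, 0, -0.2, 0, 0.4, 26],
    [0, 0, 0, -0.5, 0, 0.2, 26],
  ],
)

```text
t: 10.3
tool_pos: [607.7, 175.6, 386.8]
ee_rot: [89.6, 74.6, -11.0]
ft_force: [0.2, 0.4, -0.0]
width: 26.0
```

```bash
python3 - <<'E'
from h import *
from bench import robot
s=st(robot)
a=robot.capture("scene");b=robot.capture("top")
crop(a,280,30,410,155,6,"s10.png");crop(b,110,120,260,290,4,"t10.png")
c=np.cos(np.radians(-10.8));sn=np.sin(np.radians(-10.8))
for th in (1.65,1.7,1.75):
    x=75-190*np.cos(th+.01);z=111+190*np.sin(th+.01)
    bar=np.array([[543+c*x-sn*y,195.3+sn*x+c*y,z] for y in(-52,52)])
    print(th,((proj(a,bar)-[280,30])*6).round(),((proj(b,bar)-[110,120])*4).round())
# rack approach
need(s,goal(1.3,90),[522,-96.7,140])
E
```

```text
t 10.3 p [607.7 175.6 386.8] x [ 0.261 -0.051 -0.964] y [ 0.948 -0.177  0.266] F [ 0.2  0.4 -0. ] w 26.0 q [ 20.   17.6  25.6  84.7  -7.9 119.7]
1.65 [[251. 480.]
 [598. 523.]] [[406. 209.]
 [207. 166.]]
1.7 [[246. 498.]
 [595. 541.]] [[410. 192.]
 [212. 149.]]
1.75 [[241. 517.]
 [593. 561.]] [[415. 175.]
 [217. 132.]]
turn [0.024 0.269 0.207] shift/40 [-2.144 -6.807 -6.17 ]
```

View pics/s10.png

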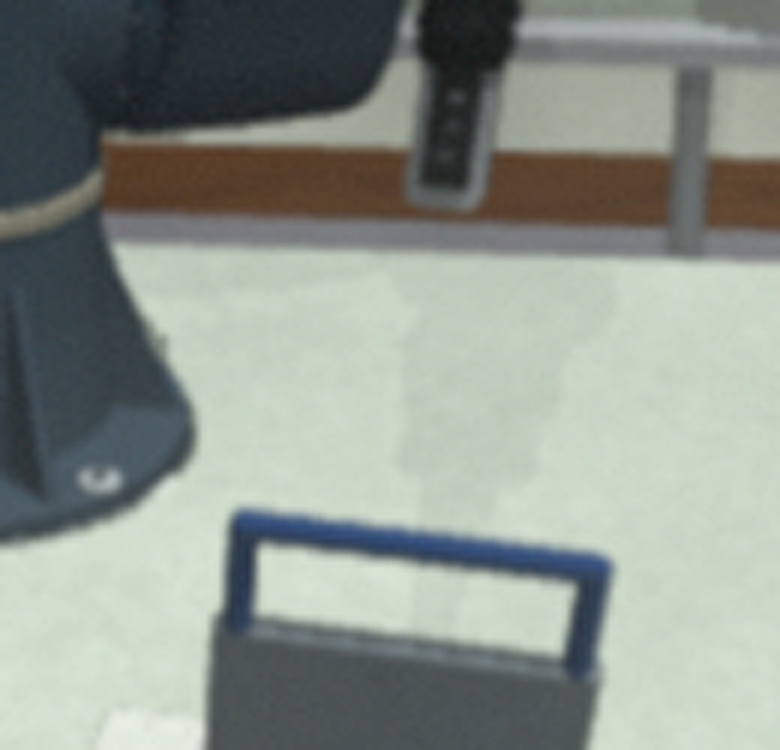

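View pics/t10.png

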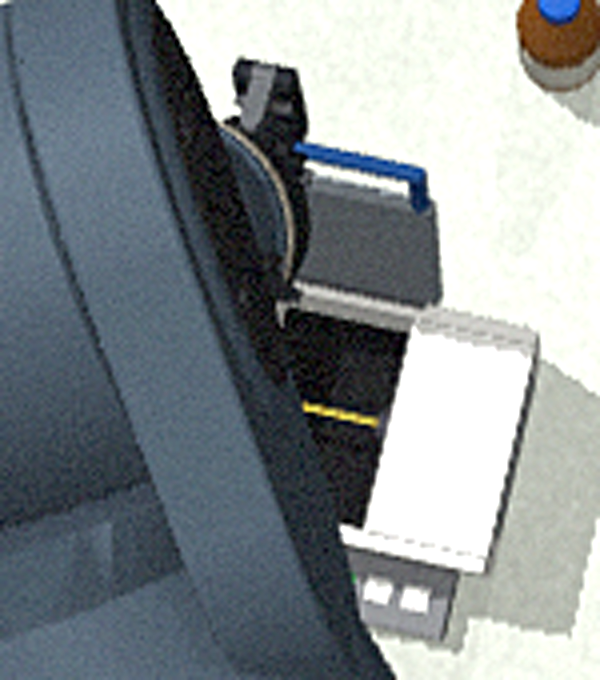

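Request:
send_rows(
  rows=[
    [0.003, 0.034, 0.026, -0.27, -0.85, 0, 36],
    [0.003, 0.034, 0.026, -0.27, -0.85, 0, 36],
    [0.003, 0.034, 0.026, -0.27, -0.85, -0.2, 36],
    [0.003, 0.034, 0.026, -0.27, -0.85, -0.5, 36],
    [0.003, 0.034, 0.026, -0.27, -0.85, -0.7, 36],
    [0.003, 0.034, 0.026, -0.27, -0.85, -0.8, 36],
    [0.003, 0.034, 0.026, -0.27, -0.85, -0.8, 36],
    [0.003, 0.034, 0.026, -0.27, -0.85, -0.8, 36],
  ],
)

```text
t: 11.2
tool_pos: [519.8, -101.9, 239.1]
ee_rot: [146.0, 89.5, 58.2]
ft_force: [1.4, -0.0, -0.2]
width: 35.9
```

```bash
python3 - <<'E'
from h import *
from bench import robot
s=st(robot)
need(s,goal(1.3,90),[522,-96.7,110])
E
```

```text
t 11.2 p [ 519.8 -101.9  239.1] x [ 0.004  0.007 -1.   ] y [0.999 0.039 0.005] F [ 1.4 -0.  -0.2] w 35.9 q [-11.4  15.5   3.5  77.8   0.5  76.4]
turn [-0.007  0.004 -0.016] shift/40 [ 0.055  0.129 -3.227]
```

Request:
send_rows(
  rows=[
    [-0.007, 0.004, -0.016, 0.06, 0.13, -0.7, 36],
    [0, 0, 0, 0, 0, -0.8, 36],
    [0, 0, 0, 0, 0, -0.8, 36],
    [0, 0, 0, 0, 0, -0.8, 36],
    [0, 0, 0, 0, 0, -0.5, 36],
    [0, 0, 0, 0, 0, 0, 36],
  ],
)

```text
t: 11.8
tool_pos: [520.6, -103.2, 86.5]
ee_rot: [-76.4, 89.7, -165.6]
ft_force: [-0.3, -0.1, 1.2]
width: 35.8
```

```bash
python3 - <<'E'
from h import *
from bench import robot
s=st(robot)
need(s,goal(1.3,90),[522,-96.7,90])
a=robot.capture("scene");b=robot.capture("top")
crop(a,150,120,250,215,7,"s11.png");crop(b,270,190,370,270,7,"t11.png")
p=s["tool_pos"]; d=lambda z:[p[0],p[1],z]
print(((proj(a,[p,d(51)])-[150,120])*7).round(),((proj(b,[p,d(51)])-[270,190])*7).round())
E
```

```text
t 11.8 p [ 520.6 -103.2   86.5] x [-0.005 -0.001 -1.   ] y [ 1.     0.015 -0.005] F [-0.3 -0.1  1.2] w 35.8 q [-11.1  20.1 -12.9  57.3  -0.1  78. ]
turn [ 0.001 -0.005  0.008] shift/40 [0.035 0.162 0.087]
[[446. 331.]
 [452. 415.]] [[296. 317.]
 [284. 325.]]
```

View pics/s11.png

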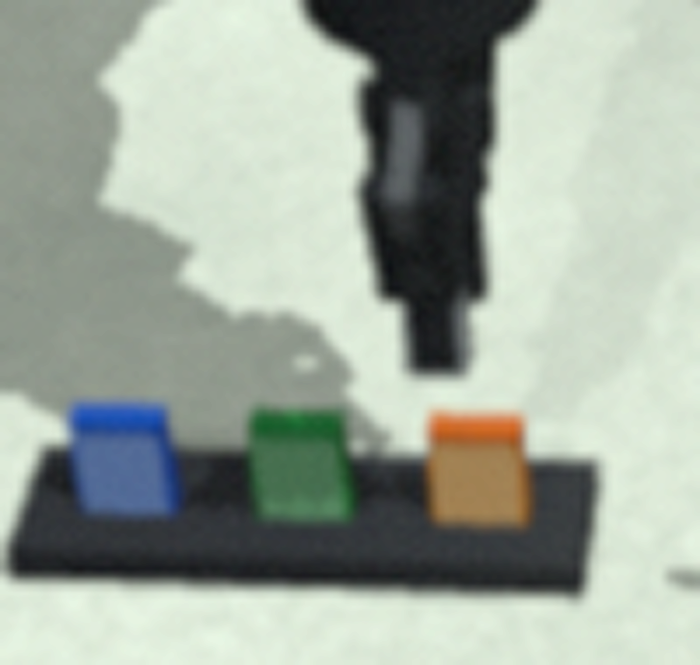

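View pics/t11.png

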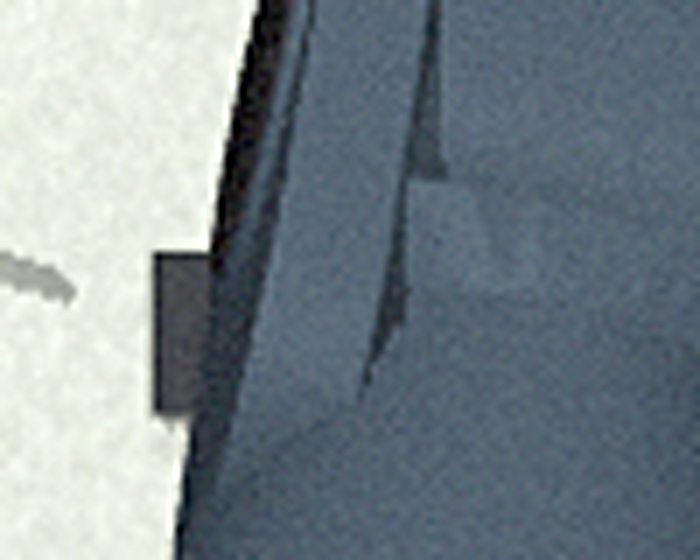

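Request:
send_rows(
  rows=[
    [0, -0.005, 0.008, 0.04, 0.17, 0, 36],
    [0, 0, 0, 0, 0, -0.3, 36],
    [0, 0, 0, 0, 0, 0, 36],
  ],
)

```text
t: 12.2
tool_pos: [526.4, -96.4, 79.9]
ee_rot: [72.8, 89.4, -15.8]
ft_force: [-0.5, -0.5, -0.2]
width: 36.2
```

```bash
python3 - <<'E'
from h import *
from bench import robot
s=st(robot)
need(s,goal(1.3,90),[522.3,-96.4,20])
E
```

```text
t 12.2 p [526.4 -96.4  79.9] x [ 0.01  -0.003 -1.   ] y [1.    0.024 0.01 ] F [-0.5 -0.5 -0.2] w 36.2 q [-10.3  20.2 -13.8  55.5  -0.1  78.3]
turn [ 0.003  0.01  -0.001] shift/40 [-1.030e-01 -1.000e-03 -1.497e+00]
```

Request:
send_rows(
  rows=[
    [0.002, 0.008, 0, -0.1, 0, -0.3, 36],
    [0, 0, 0, 0, 0, -0.3, 36],
    [0, 0, 0, 0, 0, 0, 36],
    [0, 0, 0, 0, 0, 0, 36],
  ],
)

```text
t: 12.6
tool_pos: [522.1, -96.3, 54.0]
ee_rot: [61.4, 89.9, -27.2]
ft_force: [0.3, 0.6, 0.3]
width: 35.7
```

```bash
python3 - <<'E'
from h import *
from bench import robot
s=st(robot)
need(s,goal(1.3,90),[522.3,-96.4,20])
E
```

```text
t 12.6 p [522.1 -96.3  54. ] x [ 0.001 -0.001 -1.   ] y [1.    0.024 0.001] F [0.3 0.6 0.3] w 35.7 q [-10.4  21.5 -16.   52.4  -0.   78.2]
turn [ 0.001  0.001 -0.002] shift/40 [ 0.005 -0.002 -0.849]
```

Request:
send_rows(
  rows=[
    [0, 0, 0, 0, 0, -0.25, 36],
    [0, 0, 0, 0, 0, -0.25, 36],
    [0, 0, 0, 0, 0, -0.2, 36],
    [0, 0, 0, 0, 0, 0, 36],
    [0, 0, 0, 0, 0, 0, 36],
  ],
)

```text
t: 13.1
tool_pos: [521.9, -96.4, 23.2]
ee_rot: [54.9, 89.9, -33.8]
ft_force: [-0.5, 0.0, -0.0]
width: 36.2
```

```bash
python3 - <<'E'
from h import *
from bench import robot
s=st(robot)
need(s,goal(1.3,90),[522.3,-96.4,20])
a=robot.capture("scene")
crop(a,150,120,250,215,7,"s12.png")
E
```

```text
t 13.1 p [521.9 -96.4  23.2] x [ 0.001 -0.001 -1.   ] y [1.    0.024 0.001] F [-0.5  0.  -0. ] w 36.2 q [-10.4  23.3 -18.3  48.3  -0.   78.2]
turn [ 0.001  0.001 -0.001] shift/40 [ 0.009 -0.    -0.08 ]
```

View pics/s12.png

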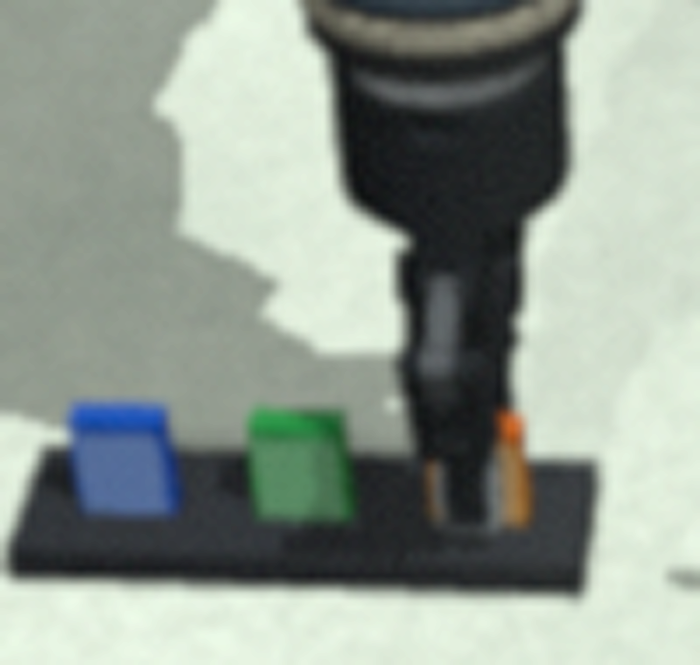

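```bash
python3 - <<'E'
from h import *
import pickle
a,b=pickle.load(open("c0.pkl","rb"))
M=lambda P:((proj(a,P)-[150,120])*7+3).round(1).tolist()
u=np.array([-.022,1,0]);v=np.array([1,.022,0])
c=np.array([522,-96.4,0])
print("finger edges (outer, x+18..30)",M([c+18*v+s*11*u+[0,0,23] for s in(-1,1)]),M([c+28*v+s*11*u+[0,0,23] for s in(-1,1)]))
for y in(-96.4,-94.4,-98.4):
    c[1]=y
    print(y,"face bottom z14",M([c+6.25*v+s*16.25*u+[0,0,14] for s in(-1,1)]),"cap top far/near",M([c+k*6.25*v+s*16.25*u+[0,0,51] for k in(-1,1) for s in(-1,1)]), "farbot",M([c-6.25*v+16.25*u+[0,0,14]]))
E
python3 - <<'E'
import cv2
f=cv2.imread("pics/scene0.png")[170:205,200:236]
cv2.imwrite("pics/amb.png",cv2.resize(f,None,fx=18,fy=16,interpolation=cv2.INTER_CUBIC))
E
```

```text
finger edges (outer, x+18..30) [[441.2, 517.2], [505.0, 519.1]] [[437.4, 535.7], [501.7, 537.6]]
-96.4 face bottom z14 [[432.3, 515.7], [525.3, 518.4]] cap top far/near [[429.7, 409.0], [523.9, 411.5], [424.8, 431.1], [519.9, 433.7]] farbot [[529.2, 495.9]]
-94.4 face bottom z14 [[438.0, 515.9], [531.0, 518.6]] cap top far/near [[435.5, 409.2], [529.7, 411.8], [430.7, 431.3], [525.7, 433.9]] farbot [[534.9, 496.2]]
-98.4 face bottom z14 [[426.6, 515.4], [519.6, 518.1]] cap top far/near [[423.9, 408.7], [518.1, 411.3], [419.0, 430.8], [514.1, 433.4]] farbot [[523.5, 495.7]]
```

View pics/amb.png

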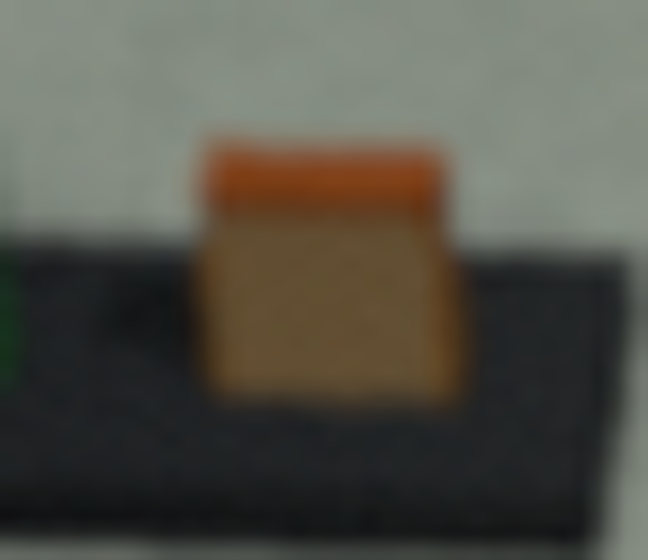

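Request:
send_rows(
  rows=[
    [0, 0, 0, 0.01, 0.03, -0.06, 36],
    [0, 0, 0, 0, 0, 0, 24],
    [0, 0, 0, 0, 0, 0, 20],
    [0, 0, 0, 0, 0, 0, 18],
    [0, 0, 0, 0, 0, 0, 16],
  ],
)

```text
t: 13.65
tool_pos: [523.1, -95.2, 21.6]
ee_rot: [68.1, 89.8, -20.5]
ft_force: [0.2, -0.3, 0.2]
width: 15.6
```

Request:
send_rows(
  rows=[
    [0, 0, 0, 0, 0, 0, 15],
    [0, 0, 0, 0, 0, 0, 14],
  ],
)

```text
t: 13.85
tool_pos: [523.1, -95.2, 21.7]
ee_rot: [67.4, 89.8, -21.3]
ft_force: [-0.8, -1.0, -0.4]
width: 14.2
```

Request:
send_rows(
  rows=[
    [0, 0, 0, 0, 0, 0, 12],
    [0, 0, 0, 0, 0, 0, 6],
    [0, 0, 0, 0, 0, 0, 0],
    [0, 0, 0, 0, 0, 0, 0],
    [0, 0, 0, 0, 0, 0, 0],
  ],
)

```text
t: 14.35
tool_pos: [522.5, -95.2, 21.6]
ee_rot: [59.7, 89.9, -28.9]
ft_force: [-2.1, 0.2, 1.0]
width: 11.3
```

```bash
python3 - <<'E'
from h import *
from bench import robot
s=st(robot); print(s["moment"])
E
```

```text
t 14.35 p [522.5 -95.2  21.6] x [ 0.002 -0.001 -1.   ] y [1.    0.024 0.002] F [-2.1  0.2  1. ] w 11.3 q [-10.3  23.4 -18.4  48.1  -0.   78.3]
[ 0.00961586  0.39885533 -0.01272684]
```

Request:
send_rows(
  rows=[
    [0, 0, 0, 0, 0, 0.1, 0],
    [0, 0, 0, 0, 0, 0.2, 0],
    [0, 0, 0, 0, 0, 0.3, 0],
    [0, 0, 0, 0, 0, 0.6, 0],
    [0, 0, 0, 0, 0, 0.6, 0],
    [0, 0, 0, 0, 0, 0.6, 0],
    [0, 0, 0, 0, 0, 0.6, 0],
    [0, 0, 0, 0, 0, 0.3, 0],
  ],
)

```text
t: 15.15
tool_pos: [522.0, -95.0, 163.4]
ee_rot: [72.0, 89.8, -16.6]
ft_force: [0.9, 0.2, -1.0]
width: 11.5
```

```bash
python3 - <<'E'
from h import *
from bench import robot
s=st(robot)
a=robot.capture("scene")
crop(a,150,70,260,210,5,"s13.png")
p=s["tool_pos"];print(((proj(a,[p])-[150,70])*5).round())
need(s,goal(-10.8,90),[543,195.3,200])
E
```

```text
t 15.15 p [522.  -95.  163.4] x [ 0.003 -0.001 -1.   ] y [1.    0.024 0.003] F [ 0.9  0.2 -1. ] w 11.5 q [-10.3  16.8  -5.8  67.2  -0.   78.3]
[[325. 349.]]
turn [ 0.001  0.003 -0.213] shift/40 [0.526 7.256 0.914]
```

View pics/s13.png

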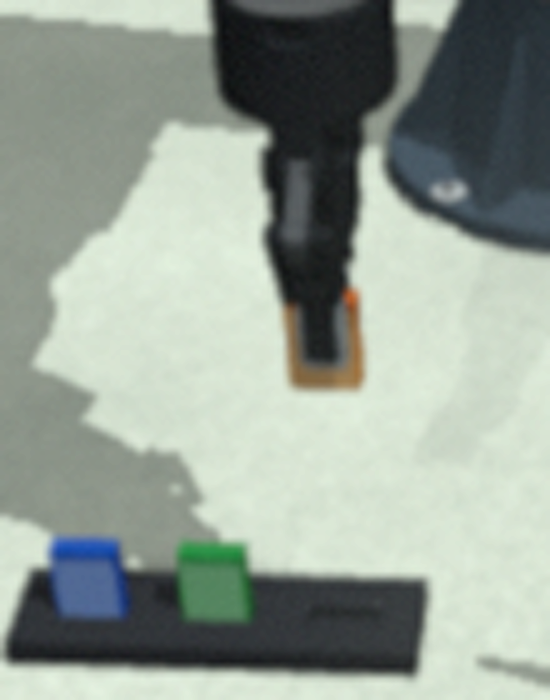

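Request:
send_rows(
  rows=[
    [0, 0, -0.02, 0.05, 0.4, 0.4, 0],
    [0, 0, -0.028, 0.06, 0.9, 0.4, 0],
    [0, 0, -0.028, 0.06, 0.95, 0.3, 0],
    [0, 0, -0.028, 0.06, 0.95, 0.2, 0],
    [0, 0, -0.028, 0.06, 0.95, 0, 0],
    [0, 0, -0.028, 0.06, 0.95, 0, 0],
    [0, 0, -0.028, 0.06, 0.95, 0, 0],
    [0, 0, -0.025, 0.06, 0.6, 0, 0],
  ],
)

```text
t: 16.0
tool_pos: [540.7, 178.0, 223.7]
ee_rot: [88.8, 89.4, -12.8]
ft_force: [0.5, -0.0, -1.5]
width: 11.9
```

```bash
python3 - <<'E'
from h import *
from bench import robot
s=st(robot)
need(s,goal(-10.8,90),[543,195.3,150])
a=robot.capture("scene");b=robot.capture("top")
crop(a,270,40,410,240,4,"s14.png");crop(b,120,120,260,290,4,"t14.png")
E
```

```text
t 16.0 p [540.7 178.  223.7] x [ 0.011 -0.002 -1.   ] y [ 0.979 -0.202  0.011] F [ 0.5 -0.  -1.5] w 11.9 q [ 18.4  20.1   7.5  76.9  -0.3 120. ]
turn [0.002 0.011 0.015] shift/40 [ 0.058  0.433 -1.841]
```

View pics/s14.png

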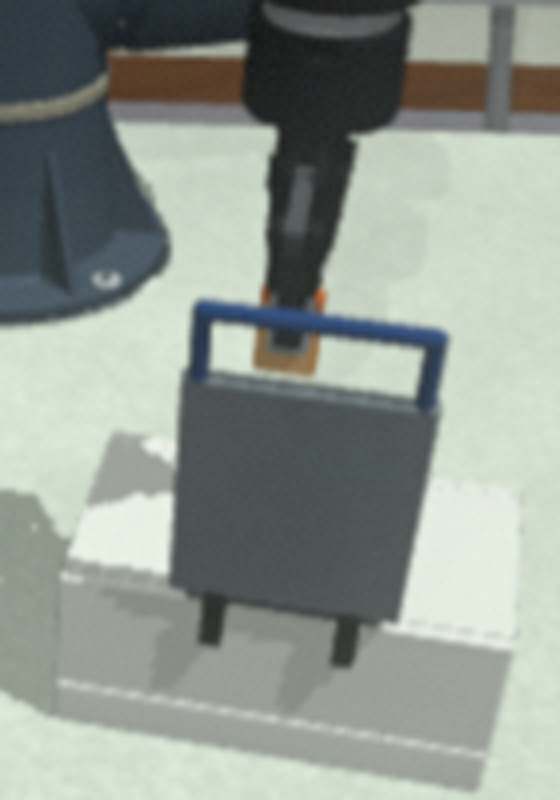

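View pics/t14.png

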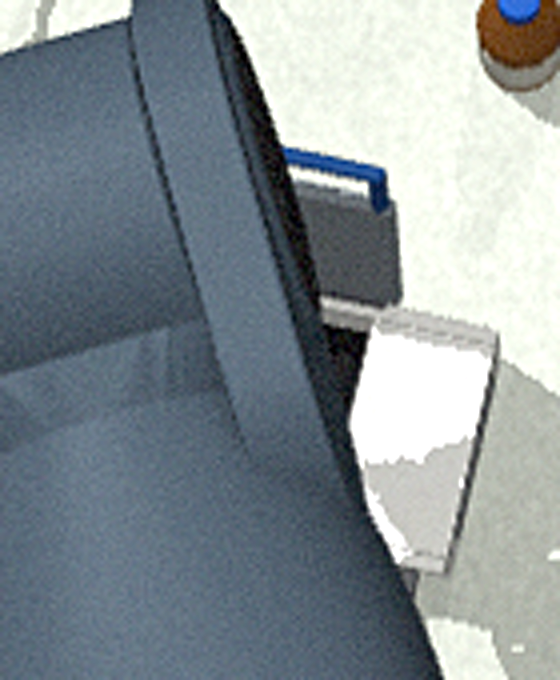

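```bash
python3 - <<'E'
from h import *
import pickle
a,b=pickle.load(open("c0.pkl","rb"))
f=cv2.imread("pics/t10.png")
g=f[380:450,290:400]; cv2.imwrite("pics/beam.png",cv2.resize(g,None,fx=7,fy=7,interpolation=cv2.INTER_CUBIC))
# yellow pixels
h=f.astype(int); m=(h[:,:,2]>150)&(h[:,:,1]>120)&(h[:,:,0]<90); ys,xs=np.nonzero(m); k=(ys>380)&(ys<450)&(xs>290); xs,ys=xs[k],ys[k]
print(xs.min(),xs.max(),np.polyfit(xs,ys,1))
pf=np.polyfit(xs,ys,1)
P=[onz(b,[110+(x+.5)/4-.5,120+(np.polyval(pf,x)+.5)/4-.5],83) for x in(xs.min(),xs.max())]
print(P)
for q in([543.05,195.26,-.18905],[542.9,193.84,-.1847],[542.96,196.25,-.1973]):
    c,s=np.cos(q[2]),np.sin(q[2])
    print([[round(c*(p[0]-q[0])+s*(p[1]-q[1]),1),round(-s*(p[0]-q[0])+c*(p[1]-q[1]),1)] for p in P])
E
```

```text
303 377 [2.14592482e-01 3.41484305e+02]
[array([545.96047294, 205.54894247,  83.        ]), array([537.6154404, 160.0838594,  83.       ])]
[[np.float64(0.9), np.float64(10.7)], [np.float64(1.3), np.float64(-35.6)]]
[[np.float64(0.9), np.float64(12.1)], [np.float64(1.0), np.float64(-34.2)]]
[[np.float64(1.1), np.float64(9.7)], [np.float64(1.8), np.float64(-36.5)]]
```

View pics/beam.png

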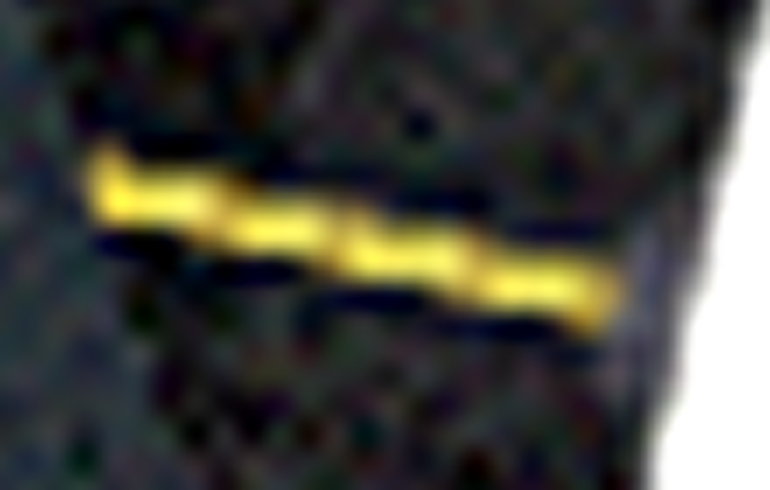

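Request:
send_rows(
  rows=[
    [0.002, 0.011, 0.016, 0.08, 0.3, -0.3, 0],
    [0, 0, 0, 0, 0.15, -0.5, 0],
    [0, 0, 0, 0, 0, -0.5, 0],
    [0, 0, 0, 0, 0, -0.3, 0],
    [0, 0, 0, 0, 0, 0, 0],
  ],
)

```text
t: 16.6
tool_pos: [544.0, 197.2, 155.3]
ee_rot: [-83.3, 89.8, 176.4]
ft_force: [-0.8, -0.0, -0.7]
width: 11.3
```

```bash
python3 - <<'E'
from h import *
from bench import robot
s=st(robot)
need(s,goal(-10.7,90),[544,196,76])
E
```

```text
t 16.6 p [544.  197.2 155.3] x [-0.003  0.    -1.   ] y [ 0.984 -0.18  -0.003] F [-0.8 -0.  -0.7] w 11.3 q [1.990e+01 2.290e+01 1.700e+00 6.890e+01 1.000e-01 1.203e+02]
turn [-0.    -0.003 -0.005] shift/40 [ 1.000e-03 -2.900e-02 -1.984e+00]
```

Request:
send_rows(
  rows=[
    [0, -0.003, -0.005, 0, -0.03, -0.25, 0],
    [0, 0, 0, 0, 0, -0.35, 0],
    [0, 0, 0, 0, 0, -0.35, 0],
    [0, 0, 0, 0, 0, 0, 0],
    [0, 0, 0, 0, 0, 0, 0],
  ],
)

```text
t: 17.1
tool_pos: [544.9, 194.9, 116.3]
ee_rot: [128.6, 89.9, 27.8]
ft_force: [-0.1, 0.5, -0.3]
width: 11.7
```

```bash
python3 - <<'E'
from h import *
from bench import robot
s=st(robot)
need(s,goal(-10.7,90),[544,196,76])
b=robot.capture("top");crop(b,120,120,260,290,4,"t15.png")
E
```

```text
t 17.1 p [544.9 194.9 116.3] x [ 0.002  0.001 -1.   ] y [ 0.982 -0.187  0.001] F [-0.1  0.5 -0.3] w 11.7 q [ 19.7  23.9  -2.7  63.3   0.  120.4]
turn [-0.001  0.002  0.001] shift/40 [-0.022  0.028 -1.008]
```

View pics/t15.png

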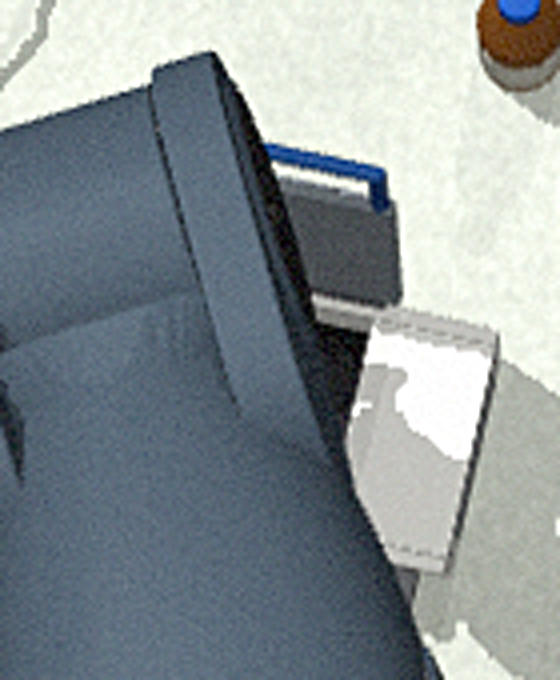

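```bash
python3 - <<'E'
from h import *
import pickle
a,b=pickle.load(open("c0.pkl","rb"))
for z in(300,350,400,450,500):
    print(z,[onz(b,[120+u/4,120+v/4],z).round() for u,v in((155,70),(215,55),(300,240))])
E
python3 - <<'E'
from h import *
from bench import robot
a=robot.capture("scene");crop(a,270,20,410,220,4,"s16.png")
E
```

```text
300 [array([694., 239., 300.]), array([702., 208., 300.]), array([607., 160., 300.])]
350 [array([679., 228., 350.]), array([688., 199., 350.]), array([597., 153., 350.])]
400 [array([665., 218., 400.]), array([673., 190., 400.]), array([588., 147., 400.])]
450 [array([651., 207., 450.]), array([659., 182., 450.]), array([578., 140., 450.])]
500 [array([637., 197., 500.]), array([644., 173., 500.]), array([568., 134., 500.])]
```

View pics/s16.png

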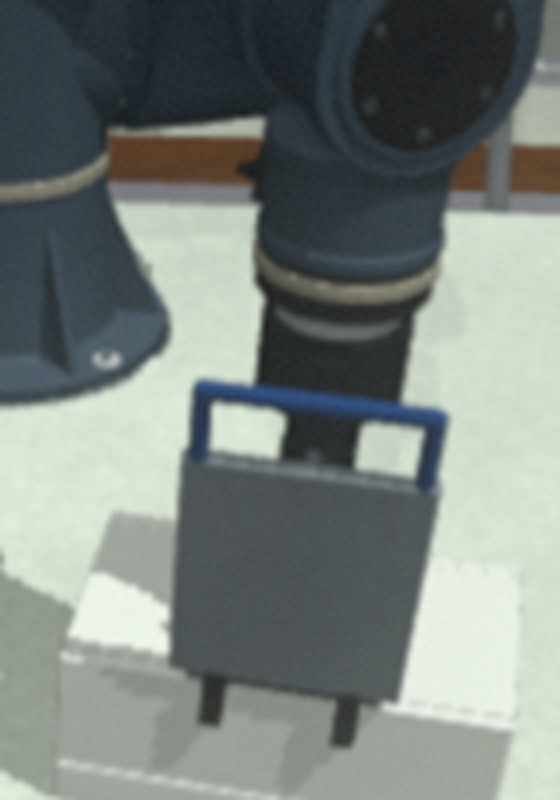

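```bash
python3 - <<'E'
from h import *
import pickle
a,b=pickle.load(open("c0.pkl","rb"))
o,d=ray(a,[270+432/4,20+175/4])
for x in(600,630,660): t=(x-o[0])/d[0]; print(o+d*t)
o,d=ray(a,[270+350/4,20+300/4])
for x in(560,600): t=(x-o[0])/d[0]; print("flange ring",o+d*t)
E
```

```text
[600.         219.33239588 382.26138368]
[630.         213.29347335 394.68991305]
[660.         207.25455082 407.11844242]
flange ring [560.         198.13185716 301.22377852]
flange ring [600.         191.52825254 320.98688302]
```

Request:
send_rows(
  rows=[
    [0, 0.002, 0, -0.02, 0.03, -0.25, 0],
    [0, 0, 0, 0, 0, -0.25, 0],
    [0, 0, 0, 0, 0, -0.25, 0],
    [0, 0, 0, 0, 0, -0.15, 0],
    [0, 0, 0, 0, 0, 0, 0],
    [0, 0, 0, 0, 0, 0, 0],
  ],
)

```text
t: 17.8
tool_pos: [544.4, 196.4, 77.9]
ee_rot: [160.3, 89.9, 59.5]
ft_force: [0.4, -0.2, -0.8]
width: 11.9
```

```bash
python3 - <<'E'
from h import *
from bench import robot
s=st(robot)
need(s,goal(-10.7,90),[544,196,76])
E
```

```text
t 17.8 p [544.4 196.4  77.9] x [ 0.001  0.001 -1.   ] y [ 0.982 -0.187  0.001] F [ 0.4 -0.2 -0.8] w 11.9 q [ 1.980e+01  2.540e+01 -6.100e+00  5.840e+01  1.000e-01  1.206e+02]
turn [-0.001  0.001  0.001] shift/40 [-0.01  -0.01  -0.049]
```

Request:
send_rows(
  rows=[
    [0, 0, 0, -0.01, -0.01, -0.035, 0],
    [0, 0, 0, 0, 0, 0, 0],
    [0, 0, 0, 0, 0, 0, 0],
    [0, 0, 0, 0, 0, 0, 0],
  ],
)

```text
t: 18.2
tool_pos: [544.4, 196.1, 77.2]
ee_rot: [143.8, 89.9, 43.0]
ft_force: [-0.6, -0.2, -0.5]
width: 11.7
```

```bash
python3 - <<'E'
from h import *
from bench import robot
s=st(robot)
need(s,goal(-10.7,90),[544,196,76.3])
a=robot.capture("scene");crop(a,150,20,410,240,3,"s17.png")
for l in("amber","amber_center","beam"): print(l,[(round(d["conf"],2),d["uv"]) for d in robot.spot_point("scene",l)[:2]])
b=robot.capture("top");crop(b,120,90,380,290,3,"t17.png")
for l in("amber","amber_center","beam"): print(l,[(round(d["conf"],2),d["uv"]) for d in robot.spot_point("top",l)[:2]])
print(robot.sense()["joint_pos"].round(1))
E
```

```text
t 18.2 p [544.4 196.1  77.2] x [ 0.002  0.002 -1.   ] y [ 0.982 -0.187  0.002] F [-0.6 -0.2 -0.5] w 11.7 q [ 1.980e+01  2.540e+01 -6.300e+00  5.820e+01  1.000e-01  1.205e+02]
turn [-0.002  0.002  0.001] shift/40 [-0.011 -0.003 -0.024]
amber []
amber_center [(0.24, [275.9, 290.1])]
beam []
amber []
amber_center []
beam [(0.85, [192.3, 223.2])]
[ 1.980e+01  2.540e+01 -6.300e+00  5.820e+01  1.000e-01  1.205e+02]
```

View pics/s17.png

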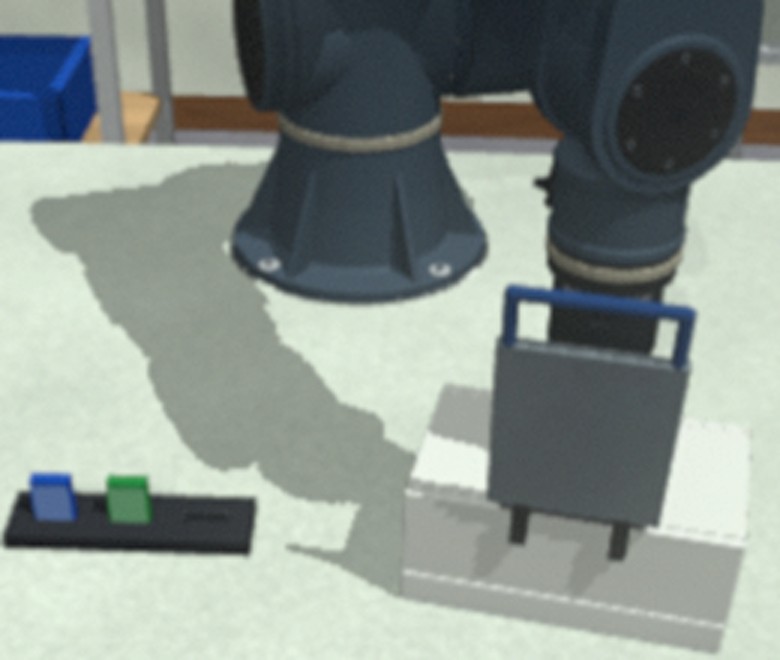

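View pics/t17.png

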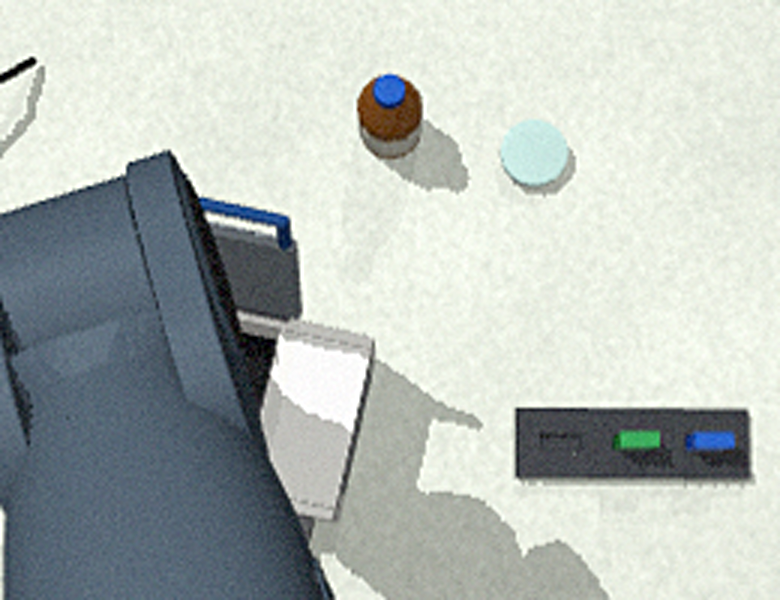

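```bash
python3 - <<'E'
from h import *
import pickle
a,b=pickle.load(open("c0.pkl","rb"))
print(onz(b,[192.3,223.2],83),onz(b,[191.5,222.5],83),onz(a,[344.4,181.6],83))
p=np.array([522,-95,163.4])
for dy in(0,-1,-2): print(dy,((proj(a,[p+[k*6.25,s*16.25+dy,-15.6] for k in(-1,1) for s in(-1,1)])-[150,70])*5+2).round(1).tolist())
E
```

```text
[541.70640071 188.45703117  83.        ] [543.35626474 190.48939014  83.        ] [551.26794513 198.324005    83.        ]
0 [[295.7, 371.3], [366.7, 373.8], [291.3, 386.4], [363.0, 388.9]]
-1 [[293.5, 371.3], [364.5, 373.7], [289.1, 386.3], [360.7, 388.8]]
-2 [[291.3, 371.2], [362.3, 373.7], [286.9, 386.2], [358.5, 388.8]]
```

```bash
python3 - <<'E'
import cv2
f=cv2.imread("pics/s13.png")[270:410,250:400]
cv2.imwrite("pics/s13b.png",cv2.resize(f,None,fx=4,fy=4))
E
```

```text
(no output)
```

View pics/s13b.png

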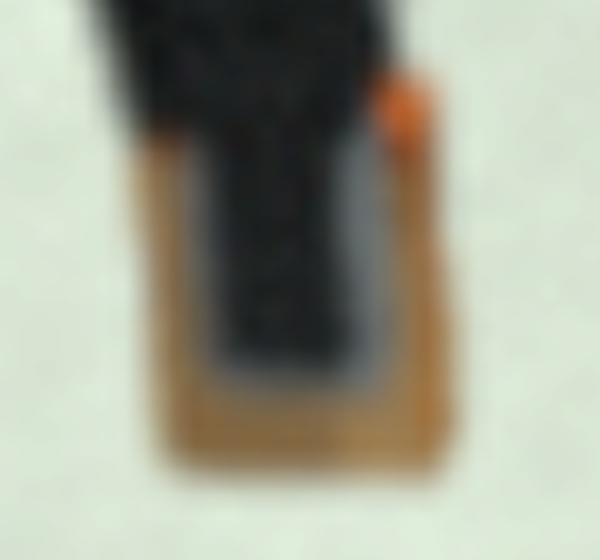

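Request:
send_rows(
  rows=[
    [-0.002, 0.002, 0, -0.01, -0.01, -0.02, 0],
    [0, 0, 0, 0, 0, 0, 0],
    [0, 0, 0, 0, 0, 0, 0],
    [0, 0, 0, 0, 0, 0, 0],
  ],
)

```text
t: 19.0
tool_pos: [543.8, 195.6, 76.1]
ee_rot: [-37.9, 89.9, -138.6]
ft_force: [-0.1, -0.4, -0.9]
width: 11.8
```

```bash
python3 - <<'E'
from h import *
from bench import robot
s=st(robot); print(s["moment"],s["dq"].round(2))
a=robot.capture("scene");crop(a,280,30,410,155,6,"s18.png")
print(robot.sign_off())
E
```

```text
t 19.0 p [543.8 195.6  76.1] x [-0.001 -0.001 -1.   ] y [ 0.982 -0.187 -0.001] F [-0.1 -0.4 -0.9] w 11.8 q [ 19.8  25.5  -6.3  58.3  -0.  120.6]
[-0.00439037  0.07178645  0.00809746] [-0.06 -0.03  0.06  0.02 -0.07 -0.09]
the job is handed in; nothing more can be done
None
```

View pics/s18.png

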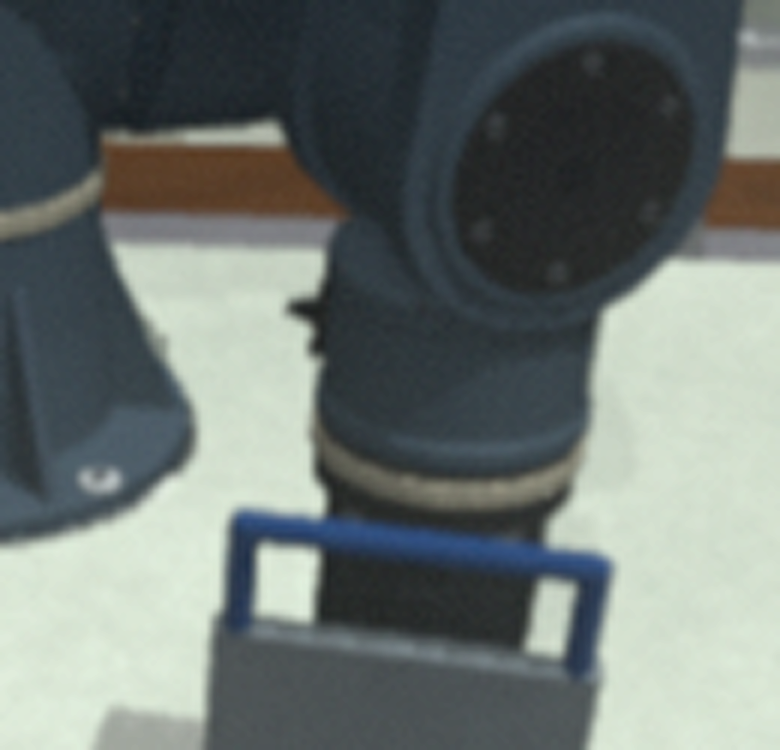

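The cover is open on its stop, and the robot is holding the amber standard upright in the beam. The job was handed in at about t = 19 s.

- **Cover:** I lifted the handle bar with a loose fork of the two fingers and swung it over at about 2–3 N. It met the stop at up to 26 N for a moment, because I sent the last three small pushes together without checking the force between them. It stayed put when released, and the last picture shows the bar in the same place, at about 1.75 rad.
- **Amber standard:** I gripped it by its frosted long sides, with the pads centred to within about 1 mm, so they were clear of the windows. A picture after lifting shows it straight in the fingers.
- **Final pose:** The TCP is at (543.8, 195.6, 76.1) mm, which puts the block's centre at about z = 83. It points straight down with the jaws along the photometer's x, within about 0.2° of the estimated yaw. The outside force on the tool is below 1 N, so nothing appears to be touched.
- **Other objects:** The green and blue standards, the dish and the bottle were never touched. They showed in place in the last top picture.

**Not confirmed by eye:** the arm and the open cover hid the block in the chamber. Its centring rests on the measured arm pose and on the photometer position fitted from the pictures, and from the visible part of the beam. Those agree to about 1–2 mm. The network's beam points disagreed with them by up to about 8 mm (and with each other by more), so I did not use them.

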